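# Load the tape spindle from the pegboard

### The job

Flip the keeper lever open, then lift each tape roll that hangs on the desktop pegboard up and off its peg: slide every roll whose core goes over the spindle onto it and leave it hanging there, and put those whose core is too small into the wooden tray. Only when all the fitting rolls are on, flip the keeper fully closed again across the spindle's tip; leave the mug, the vase and the remote where they are.

Things in the scene. Friction and masses are not known exactly. Their poses are not given: they have to be found in the camera images.
- roll_1: a roll of brown kraft paper tape hanging on a peg of the pegboard: ring of outer diameter 68, width 18, about 50 g, with a wide pale paper core: bore 36 (it goes over the spindle with 8 to spare), ring wall 16. Origin at the centre of the ring; own x is the ring's axis (level as it hangs), same outside for all rolls. May be absent
- roll_2: a roll of brown kraft paper tape hanging on a peg of the pegboard: ring of outer diameter 68, width 18, about 50 g, with a wide pale paper core: bore 36 (it goes over the spindle with 8 to spare), ring wall 16. Origin at the centre of the ring; own x is the ring's axis (level as it hangs), same outside for all rolls. May be absent
- roll_3: a roll of brown kraft paper tape hanging on a peg of the pegboard: ring of outer diameter 68, width 18, about 50 g, with a wide pale paper core: bore 36 (it goes over the spindle with 8 to spare), ring wall 16. Origin at the centre of the ring; own x is the ring's axis (level as it hangs), same outside for all rolls. May be absent
- roll_4: a roll of brown kraft paper tape hanging on a peg of the pegboard: ring of outer diameter 68, width 18, about 50 g, with a narrow pale paper core: bore 24 (too small for the spindle), ring wall 22. Origin at the centre of the ring; own x is the ring's axis (level as it hangs), same outside for all rolls. May be absent
- roll_5: a roll of brown kraft paper tape hanging on a peg of the pegboard: ring of outer diameter 68, width 18, about 50 g, with a narrow pale paper core: bore 24 (too small for the spindle), ring wall 22. Origin at the centre of the ring; own x is the ring's axis (level as it hangs), same outside for all rolls. May be absent
- pegboard: fixed white pegboard: panel 380 wide (own y), 12 thick, 170 high. Origin: centre of underside; x points to the peg side. Five pegs, 7 thick, level along +x at height 140, y = -144, -72, 0, 72, 144, ending 87 out in a tip turned up 8 (lift 8 to 17 for a narrow bore, 8 to 29 for a wide). A roll's bore rests on its peg's top (height 143.5), centre 45 out; 30 clear behind
- spindle_root (a point): where the fixed steel tape spindle leaves its wooden stand, on the spindle's axis, 120 above the desk; x runs level along the spindle to its free tip, z up. Spindle 28 in diameter, 165 long, room for three rolls. Behind it an upright 50 wide, 150 high; below it a base board 10 thick. A loaded roll hangs by its bore, centre 4 below the axis
- spindle_tip (a point): centre of the free end of the spindle, 165 from spindle_root along its x, same axes
- keeper (a joint): flip-over keeper lever of the spindle, rad: 0 = closed, level across the front of the spindle tip so that no roll can pass on or off; 1.57 = upright; 2.0 = open stop, leaning away to -y. Stiff hinge (0.06 N m): it stays where it is left; starts at or nearly closed
- keeper_handle (a point): middle of the keeper's handle: a round black bar 14 thick, 42 long, parallel to the spindle, pointing out past the tip from the lever arm (arm 6 thick, its near face 20 behind this point along the spindle), 95 from the hinge axis
- keeper_pivot (a point): point on the keeper's hinge axis, level with the handle's middle: 40 past the spindle tip along its x, 85 to its -y side, 120 above the desk. Axes as spindle_root; the handle turns about +x by the joint value, from +y (closed, 95 from here) towards +z
- tray: loose open wooden tray, outside 160 (own x) by 140 (own y), 45 high, walls and floor 5 thick, 0.7 kg, standing on the desk. Origin at the centre of its underside, z up
- mug: bystander: white mug, 80 across, 90 high; origin at its underside; leave alone
- vase: bystander: white vase with flowers, 72 across, 220 high over the flowers; origin at its underside; leave alone
- remote: bystander: pale remote control 45 x 140 x 18, lying flat; origin at its underside; leave alone
Mind the look-alikes: they are no part of the job. What is shaped like the roll_3 but yellow is not meant. What is shaped like the roll_5 but red is not meant.

How it is judged:
By the outcome, as a careful person would: the job done as asked, in the order asked, and still so for the second after the job is handed in, with the robot touching nothing.
Of roll_1, roll_2, roll_3, roll_4, roll_5 only 4 to 5 are there at a start; the rules pass over those that are not, and their reading is None.
At some moment in a run one of tray may be knocked a few centimetres aside while the robot is not near it.
It also fails if it takes over 208 s, if anything falls off the work surface, if the arm or the gripper's body presses on something with over 40 N, if the wrist force passes 120 N, or if a joint passes its speed limit or range.

### The arm

A 7-joint arm with a two-finger parallel gripper is mounted at the origin on the work surface. World frame = base frame: x ahead of the robot, y to its left, z up, the work surface at z = 0. Lengths are in m, angles in rad, forces in N, time in s.
With the tool pointing down it reaches from about 0.425 to 0.95 m from the base axis. Payload 4.7 kg.
Tool frame: the origin (TCP) lies at the centre of the arm's flange, where the gripper is bolted on; the fingertips stand 173 mm ahead of it and the grasp point (between the pads) lies 155 mm ahead of it (bot.grip_depth is the distance from the TCP to the grasp point, in m); z points along the fingers, y is the direction in which the jaws open and shut (so a half turn about z gives the same grasp; the last joint's range is limited). The gripper opens to 85 mm and grips with 20 to 120 N. Pads are 22 mm wide; open, the fingers measure 114 mm over their backs; the gripper's body (76 mm by 85 mm) begins 54 mm behind the grasp point. The pads swing forward as they close: fully open they stand 13 mm farther back than shut.
Start: joints at [1.29, 0.469, -0.049, 1.532, 0.024, 1.141, -0.082], TCP at [0.168, -0.654, 0.405] pointing down, gripper open.
Joint ranges: [-2.59, 2.59], [-0.33, 1.99], [-1.39, 1.29], [0.1, 2.45], [-1.04, 4.18], [0.21, 1.99], [-2.66, 2.66]. Speed limits (rad/s): [2.57, 2.57, 3.14, 3.14, 3.14, 3.14, 3.14].

### API

Orientations are given as a unit quaternion [x, y, z, w].
In Python, from station import bot gives the robot as it stands.
- The arm moves only by the tool move_arm, never from a script. Its argument "moves" is a list of rows, each a list of 5 numbers: the opening, from 0 (shut) to 1 (fully open), then the shift along the tool's x, y, z in cm, then the turn about the tool's z in degrees. In form: [[claw, dx, dy, dz, twist], ...]. A call has 1 to 20 rows; each row shifts and turns the commanded pose from where the row before left it, along the tool's axes as they then stand; what a row does not reach is not made up. A row lasts 1/8 s, in which the tool goes at most 62.5 mm and 10.7 degrees, less where a joint would pass 70% of its speed; a pose out of reach is approached as far as the arm can. A call is refused whole if a number of a shift passes 6.25 or a number of a turn 10.7, either way. A call with a gripper value outside its range is refused whole. The fingers move at their own pace and stop on an object; "newtons" is the grip in N (left out, the last holds). Time passes only in rows, so rows that do not move let the fingers close. It gives the time, the measured TCP pose, the force and the opening at its end, in the units of the state.
- bot.observe(): the state, without advancing time (a new reading comes with each control period).
- bot.snapshot(name): name is "scene" or "side" or "wrist"; returns the picture (420x560x3 uint8, blue, green, red); there is no depth.
- bot.get_calibration(name): a dict with "fx", "fy", "cx", "cy" (pixels), "dist" ([k1, k2, p1, p2, k3] as OpenCV has them; the pictures are not rectified), "world_to_cam" (4x4, takes a point from world to camera coordinates); the wrist camera has in their place "T_tool_cam" (4x4, takes a point from camera to tool coordinates, whose origin is the TCP and whose axes are the flange's). Camera axes: x right, y down, z forward; pixel columns grow to the right and rows downward; lengths in m; the calibration is good to about 2 mm. A picture is of the moment at which its call begins: read the wrist's pose just before it. get_calibration takes no time and is no camera call.
- bot.job_done(): hands the job in, once; it reports no verdict.
Trained networks look in the newest picture that a camera, given by its name, has taken for a name from the list of things; names that differ only in an ending like _2 or _b are one class to them, and where a whole thing is asked for, a point or a joint stands for the part that bears it (a point fixed in the world has none). Each returns a list of dicts, best first, with "conf" (0 to 1); they miss things now and then, are a little off and sometimes report something else, mostly with a low value. They report only what shows in the picture. A call takes as long as a camera call. They do not tell look-alikes from the thing itself.
- bot.outline_of(camera, target): "pixels" (420x560 bool, what is visible of it) and "pixel" ([column, row] in pixels, amid what is visible of it).
- bot.pinpoint(camera, target): "pixel" ([column, row] in pixels: a listed point, or the origin of a listed thing).
The state is a dict: "clock": time; "joints": joint angles; "qd": joint speeds; "joint_torque": joint torques, N m; "tcp_pos": TCP position; "tool_rot": TCP orientation; "wrist_force": force on the tool from outside, world axes, zero at the start; "moment": the same for the moment, N m; "gripper_width": finger opening in m.
Only numpy, scipy, OpenCV 4.12 (cv2) and the standard library are available. Lean on these libraries where they do the work, as an engineer would, in place of code of your own. Each camera call takes 0.05 s, during which the arm holds its last target.

## Working session

There is one attempt and no reset: what is moved stays moved. The work goes in short steps, Python scripts to look and compute and a tool call to move; the robot and the scene stay as the last step left them, time stands still between calls to the robot, and variables do not carry over. Pictures are saved under pics/ and viewed, and the job is handed in when it is done.

Besides the shell and the picture viewer there is one more tool, called after "Request:" as a command line: name --pt "numbers of a row" for each row, then --argument value for the rest. move_arm: Moves the arm, as the interface text tells. Its arguments: {"type":"object","properties":{"moves":{"type":"array"},"newtons":{"type":"number"}},"required":["moves"]}

```bash
ls -la; mkdir -p pics
python3 - <<'E'
from station import bot
import cv2,numpy as np
print(bot.observe())
for n in ["scene","side","wrist"]:
    im=bot.snapshot(n); cv2.imwrite(f"pics/{n}0.png",im)
    print(n,bot.get_calibration(n))
print(bot.grip_depth)
E
```

```text
total 12
drwxr-xr-x  3 agent agent 4096 Dec  7 03:24 .
drwxr-xr-x 23 root  root  4096 Dec  7 03:24 ..
drwxr-xr-x  2 agent agent 4096 Dec  7 03:24 pics
{'clock': 0.0, 'joints': array([ 1.29010982,  0.46950053, -0.04862435,  1.5337049 ,  0.02410985,
        1.14095891, -0.08231231]), 'qd': array([ 0.00040827,  0.00125816, -0.00113121, -0.00084088,  0.00029647,
        0.00125417, -0.00044119]), 'joint_torque': array([ 5.21861551e-06, -5.10315299e+01, -4.65192972e-02, -2.37711883e+01,
        1.06863747e-02,  7.75721390e-03,  3.60181858e-06]), 'tcp_pos': array([ 0.16814392, -0.6534791 ,  0.40361667]), 'tool_rot': array([ 9.92082283e-01,  1.25585662e-01, -1.57816319e-04, -9.80151337e-04]), 'wrist_force': array([-0.25927998,  0.02265825,  0.51082585]), 'moment': array([-0.07280958, -0.02658188, -0.04732496]), 'gripper_width': 0.08547005764486496}
scene {'fx': 391.70037893571674, 'fy': 391.70037893571674, 'cx': 272.045387299069, 'cy': 205.59726987951407, 'dist': array([0.01640001, 0.        , 0.        , 0.        , 0.        ]), 'world_to_cam': array([[-0.79485744,  0.60651354,  0.0185194
[... 504 characters left out ...]
-0.82723024,  0.18218237],
       [ 0.15440179, -0.81288537, -0.56158477,  0.98658603],
       [ 0.        ,  0.        ,  0.        ,  1.        ]])}
wrist {'fx': 300.340013822542, 'fy': 300.340013822542, 'cx': 279.489835993816, 'cy': 210.11335382104232, 'dist': array([-0.06734383,  0.        ,  0.        ,  0.        ,  0.        ]), 'T_tool_cam': array([[ 4.01740616e-04, -9.56512718e-01, -2.91690347e-01,
         7.36105867e-02],
       [ 9.99999880e-01,  3.02547915e-04,  3.85167491e-04,
        -5.20080328e-04],
       [-2.80167297e-04, -2.91690467e-01,  9.56512725e-01,
         3.01217020e-02],
       [ 0.00000000e+00,  0.00000000e+00,  0.00000000e+00,
         1.00000000e+00]])}
0.1547
```

View pics/scene0.png

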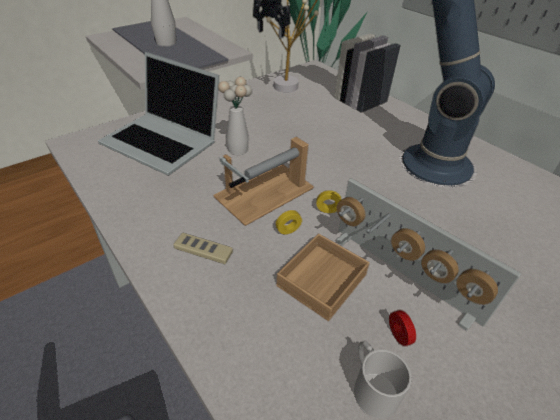

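View pics/side0.png

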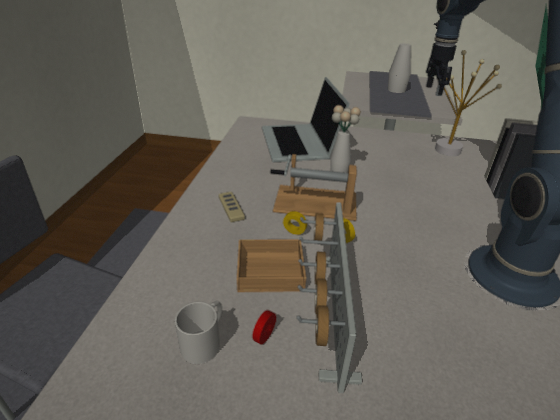

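View pics/wrist0.png

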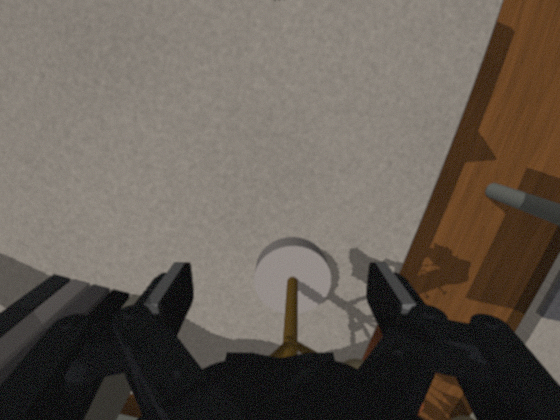

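```bash
cat > h.py <<'E'
from station import bot
import cv2,numpy as np
from scipy.spatial.transform import Rotation as R
from scipy.optimize import least_squares
C={n:bot.get_calibration(n) for n in ["scene","side","wrist"]}
def K(c): return np.array([[c['fx'],0,c['cx']],[0,c['fy'],c['cy']],[0,0,1.]])
def w2c(n,obs=None):
    c=C[n]
    if n!='wrist': return c['world_to_cam']
    T=np.eye(4);T[:3,:3]=R.from_quat(obs['tool_rot']).as_matrix();T[:3,3]=obs['tcp_pos']
    return np.linalg.inv(T@c['T_tool_cam'])
def proj(n,P,obs=None):
    P=np.atleast_2d(np.asarray(P,float)).reshape(-1,3);M=w2c(n,obs);c=C[n]
    rv,_=cv2.Rodrigues(M[:3,:3]);return cv2.projectPoints(P,rv,M[:3,3],K(c),c['dist'])[0].reshape(-1,2)
def ray(n,px,obs=None):
    c=C[n];M=w2c(n,obs)
    u=cv2.undistortPoints(np.array([[px]],float),K(c),c['dist'])[0,0]
    d=M[:3,:3].T@np.array([u[0],u[1],1]);o=-M[:3,:3].T@M[:3,3];return o,d/np.linalg.norm(d)
def atz(n,px,z,obs=None):
    o,d=ray(n,px,obs);return o+d*(z-o[2])/d[2]
def tri(obsl):
    A=np.zeros((3,3));b=np.zeros(3)
    rs=[ray(*o) for o in obsl]
    for o,d in rs:
        Q=np.eye(3)-np.outer(d,d);A+=Q;b+=Q@o
    p=np.linalg.solve(A,b);return p,[np.linalg.norm((np.eye(3)-np.outer(d,d))@(p-o)) for o,d in rs]
E
python3 - <<'E'
from h import *
for n in ["scene","side"]:
    o,_=ray(n,(280,210));print(n,o.round(3))
    bot.snapshot(n)
    for t in ["roll_1","roll_4","pegboard","spindle_root","spindle_tip","keeper_handle","keeper_pivot","tray","mug","vase","remote"]:
        for d in bot.pinpoint(n,t): print(n,t,np.round(d['pixel'],1),round(d['conf'],2))
print(bot.observe()['clock'])
E
```

```text
scene [1.037 0.479 0.723]
scene roll_1 [347.5 211.4] 0.77
scene roll_1 [406.2 245.7] 0.73
scene roll_1 [287.8 219.5] 0.69
scene roll_1 [435.2 266.2] 0.63
scene roll_1 [327.6 201. ] 0.6
scene roll_1 [406.3 327.8] 0.6
scene roll_1 [477.2 286.3] 0.57
scene roll_4 [347.5 211.4] 0.77
scene roll_4 [406.2 245.7] 0.73
scene roll_4 [287.8 219.5] 0.69
scene roll_4 [435.2 266.2] 0.63
scene roll_4 [327.6 201. ] 0.6
scene roll_4 [406.3 327.8] 0.6
scene roll_4 [477.2 286.3] 0.57
scene pegboard [405.  269.4] 0.83
scene spindle_root [296.1 153.5] 0.96
scene spindle_tip [247.  175.6] 0.9
scene spindle_tip [237.6 149.2] 0.53
scene keeper_pivot [212.5 164.6] 0.72
scene keeper_pivot [236.4 151.4] 0.49
scene tray [320.5 282.4] 0.61
scene mug [235.5 151.6] 0.34
scene vase [236.1 153.5] 0.59
scene remote [204.7 252.8] 0.98
side [0.465 0.823 0.694]
side roll_1 [323.5 326.5] 0.88
side roll_1 [317.3 268.3] 0.71
side roll_1 [262.3 325.7] 0.66
side roll_1 [318.  230.8] 0.62
side roll_1 [341.6 228.4] 0.62
side roll_1 [296.7 223.2] 0.61
side roll_1 [318.5 296.3] 0.55
side roll_4 [323.5 326.5] 0.88
side roll_4 [317.3 268.3] 0.71
side roll_4 [262.3 325.7] 0.66
side roll_4 [318.  230.8] 0.62
side roll_4 [341.6 228.4] 0.62
side roll_4 [296.7 223.2] 0.61
side roll_4 [318.5 296.3] 0.55
side pegboard [231.1 209.6] 0.55
side spindle_root [347.7 176.1] 0.57
side spindle_tip [291.1 176.3] 0.59
side keeper_handle [276.8 170.9] 0.5
side keeper_pivot [281.3 159.8] 0.96
side keeper_pivot [232.7 209.5] 0.28
side tray [270.2 269.2] 0.84
side tray [288.2 172.2] 0.74
side mug [200.9 349.4] 0.59
side vase [339.4 170.6] 0.63
side remote [231.3 207.4] 0.64
1.35
```

Run:
```python
import cv2
im=cv2.imread('pics/scene0.png'); cv2.imwrite('pics/c1.png',cv2.resize(im[170:340,320:520],None,fx=4,fy=3.5,interpolation=cv2.INTER_CUBIC))
cv2.imwrite('pics/c2.png',cv2.resize(im[130:240,200:350],None,fx=5,fy=5,interpolation=cv2.INTER_CUBIC))
im=cv2.imread('pics/side0.png'); cv2.imwrite('pics/c3.png',cv2.resize(im[140:260,230:380],None,fx=5,fy=5,interpolation=cv2.INTER_CUBIC))
```

```text
(no output)
```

View pics/c1.png

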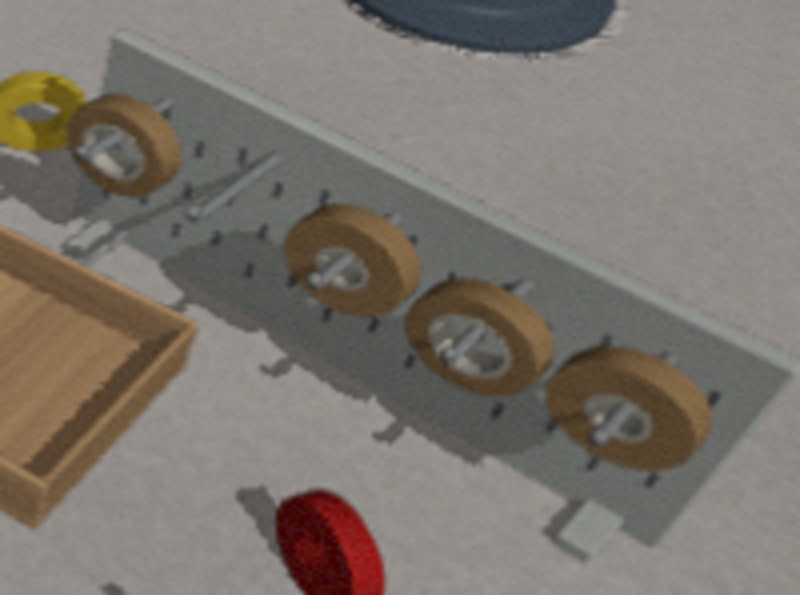

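View pics/c2.png

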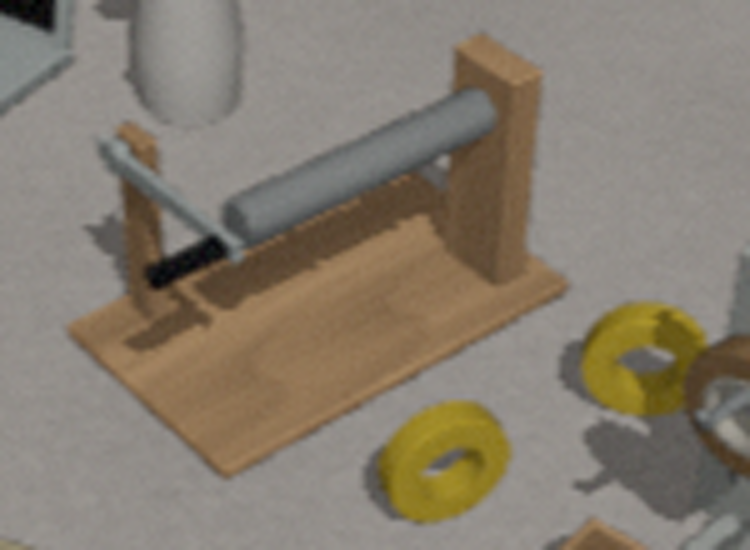

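View pics/c3.png

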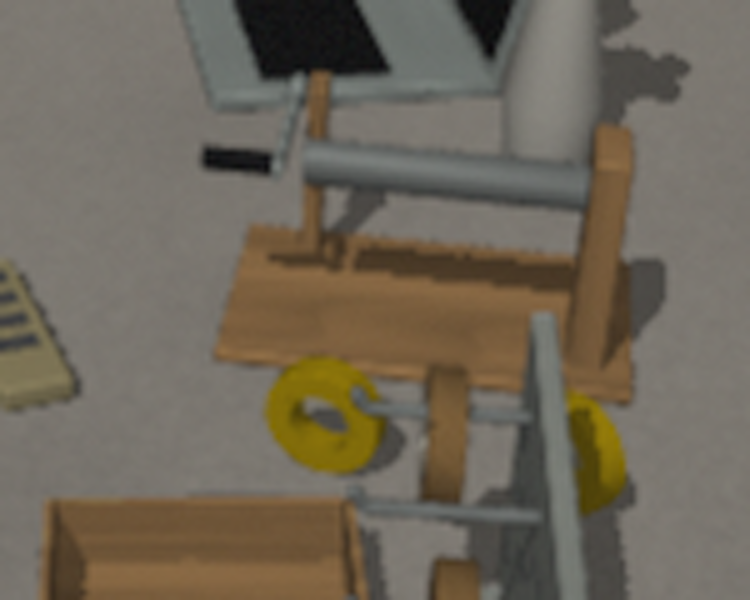

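Run:
```python
from h import *
P={}
for name,a,b in [("r1",(347.5,211.4),(318,230.8)),("r2",(406.2,245.7),(317.3,268.3)),("r3",(437,267),(318.5,296.3)),("r4",(477.2,286.3),(323.5,326.5)),
 ("root",(296.1,153.5),(347.7,176.1)),("tip",(247,175.6),(291.1,176.3)),("tray",(320.5,282.4),(270.2,269.2))]:
    p,e=tri([("scene",a),("side",b)]);print(name,p.round(4),np.round(e,4))
for n,px,z in [("scene",(296.1,153.5),.12),("scene",(247,175.6),.12),("side",(347.7,176.1),.12),("side",(291.1,176.3),.12),("scene",(405,269.4),0),("scene",(320.5,282.4),0),("side",(270.2,269.2),0)]:
    print(n,px,atz(n,px,z).round(4))
```

```text
r1 [0.4948 0.0716 0.1125] [0.0031 0.0031]
r2 [0.4835 0.2232 0.1296] [0.0005 0.0005]
r3 [0.4732 0.2919 0.1225] [0.0006 0.0006]
r4 [0.4573 0.3657 0.1284] [0.0008 0.0008]
root [ 0.44   -0.1776  0.1203] [0.0052 0.0052]
tip [ 0.6006 -0.1791  0.1061] [0.0034 0.0034]
tray [ 0.6052  0.1173 -0.0028] [0.0052 0.0052]
scene (296.1, 153.5) [ 0.4457 -0.1709  0.12  ]
scene (247, 175.6) [ 0.6074 -0.1689  0.12  ]
side (347.7, 176.1) [ 0.4381 -0.188   0.12  ]
side (291.1, 176.3) [ 0.5979 -0.1493  0.12  ]
scene (405, 269.4) [0.4259 0.214  0.    ]
scene (320.5, 282.4) [0.611  0.1236 0.    ]
side (270.2, 269.2) [0.6029 0.1135 0.    ]
```

Request:
move_arm --pt "1 0 0 -2.3 7.2" --pt "1 0 0 -2.3 7.2" --pt "1 3 -4.8 0 0" --pt "1 3 -4.8 0 0" --pt "1 3 -4.8 0 0" --pt "1 3 -4.8 0 0" --pt "1 3 -4.8 0 0" --pt "1 3 -4.8 0 0" --pt "1 3 -4.8 0 0" --pt "1 3 -4.8 0 0" --pt "1 3 -4.8 0 0" --pt "1 3 -4.8 0 0" --pt "1 0 0 0 0" --pt "1 0 0 0 0"

```text
clock: 3.1
tcp_pos: [0.4678, -0.1739, 0.4507]
tool_rot: [1.0, 0.0, -0.0, 0.0]
wrist_force: [0.5, 0.0, 0.1]
gripper_width: 0.0852
```

Run:
```python
from h import *
o=bot.observe(); im=bot.snapshot('wrist'); cv2.imwrite('pics/w1.png',im)
np.save('w1.npy',o,allow_pickle=True)
print(o['clock'],o['tcp_pos'],R.from_quat(o['tool_rot']).as_matrix().round(3),o['joints'].round(2),o['wrist_force'].round(2))
for t in ["spindle_root","spindle_tip","keeper_handle","keeper_pivot","roll_1"]:
    for d in bot.pinpoint('wrist',t): print(t,np.round(d['pixel'],1),round(d['conf'],2), atz('wrist',d['pixel'],.12,o).round(4))
```

```text
3.1 [ 0.46779549 -0.1739452   0.45069227] [[ 1.     0.    -0.   ]
 [ 0.    -1.    -0.001]
 [-0.     0.001 -1.   ]] [ 0.57  0.16 -0.34  1.87  0.06  1.13 -1.36] [0.53 0.02 0.11]
spindle_root [286.7 222.5] 0.96 [ 0.4359 -0.1816  0.12  ]
keeper_handle [264.4   5.4] 0.72 [ 0.6403 -0.1604  0.12  ]
roll_1 [ 35.6 170. ] 0.84 [0.4937 0.0836 0.12  ]
roll_1 [181.9 204.2] 0.76 [ 0.456  -0.0718  0.12  ]
roll_1 [178.   96.6] 0.55 [ 0.5626 -0.0771  0.12  ]
```

View pics/w1.png

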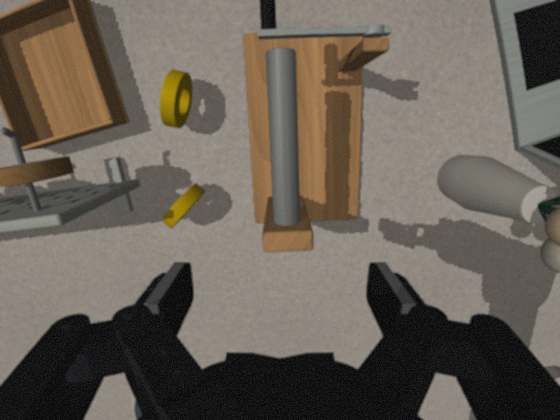

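```bash
cat >> h.py <<'E'
def crop(im,x0,y0,x1,y1,f,fn): cv2.imwrite(fn,cv2.resize(im[y0:y1,x0:x1],None,fx=f,fy=f,interpolation=cv2.INTER_CUBIC))
E
python3 - <<'E'
from h import *
o=np.load('w1.npy',allow_pickle=True).item(); im=cv2.imread('pics/w1.png')
for px in [(281.5,50),(286.5,200),(286.7,222.5),(268,15)]: print(px,atz('wrist',px,.12,o).round(4))
crop(im,220,0,420,150,4,'pics/w1c.png')
crop(im,0,100,150,250,5,'pics/w1d.png')
E
```

```text
(281.5, 50) [ 0.6028 -0.1757  0.12  ]
(286.5, 200) [ 0.4605 -0.1812  0.12  ]
(286.7, 222.5) [ 0.4359 -0.1816  0.12  ]
(268, 15) [ 0.6323 -0.1635  0.12  ]
```

View pics/w1c.png

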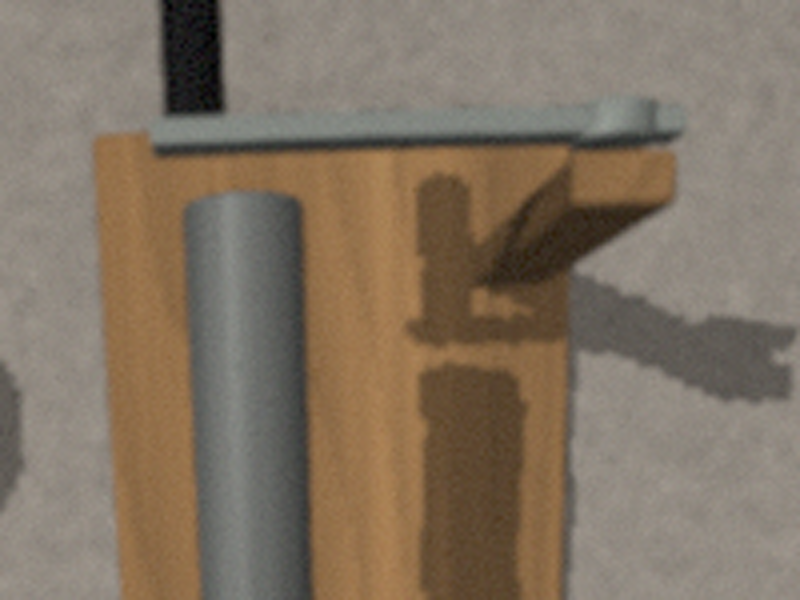

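View pics/w1d.png

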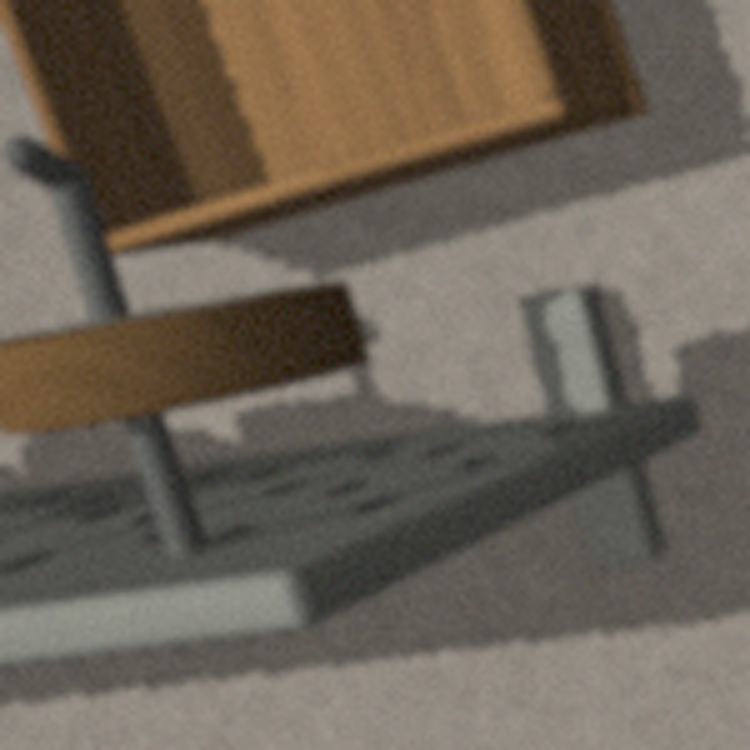

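Run:
```python
from h import *
o=np.load('w1.npy',allow_pickle=True).item()
print(tri([("scene",(237.4,182.4)),("side",(277.4,172))]))
print(tri([("scene",(247.6,173)),("side",(291.6,173))]),tri([("scene",(247.6,173)),("side",(291.6,173)),("wrist",(281.5,50),o)]))
for n in ["scene","side"]:
    print(n,proj(n,[[.4385,-.182,.12],[.6034,-.1757,.12],[.6427,-.164,.12]]).round(1))
```

```text
(array([ 0.64104278, -0.16154187,  0.12048795]), [np.float64(0.0012322896228352444), np.float64(0.0012322896228351306)])
(array([ 0.59993486, -0.17710004,  0.11715683]), [np.float64(0.002017207577952499), np.float64(0.0020172075779525335)]) (array([ 0.60126542, -0.17554966,  0.11855495]), [np.float64(0.0021534388556368146), np.float64(0.002489570414040729), np.float64(0.0018388828437482594)])
scene [[295.5 150.7]
 [246.8 173.7]
 [236.3 181.8]]
side [[347.5 177.1]
 [290.7 171.6]
 [276.8 172. ]]
```

Run:
```python
from h import *
o=np.load('w1.npy',allow_pickle=True).item()
print('vase',atz('scene',(237,150),0.0)); 
for px,z in [((520,140),.01),((495,0),.01),((215,135),.02)]: print(px,atz('wrist' if px[0]>300 else 'scene',px,z,o).round(3))
for px in [(218,75),(215,135),(148,55)]: print([ atz('scene',px,z).round(3) for z in (0.02,.2)])
for th in np.arange(0,2.1,.2): print(round(th,1),np.round([-.095+.095*np.cos(th),.095*np.sin(th)],4)*100)
```

```text
vase [ 0.47129904 -0.42813028  0.        ]
(520, 140) [ 0.519 -0.512  0.01 ]
(495, 0) [ 0.693 -0.446  0.01 ]
(215, 135) [ 0.497 -0.519  0.02 ]
[array([ 0.245, -0.911,  0.02 ]), array([ 0.448, -0.555,  0.2  ])]
[array([ 0.497, -0.519,  0.02 ]), array([ 0.636, -0.263,  0.2  ])]
[array([ 0.393, -1.272,  0.02 ]), array([ 0.558, -0.824,  0.2  ])]
0.0 [0. 0.]
0.2 [-0.19  1.89]
0.4 [-0.75  3.7 ]
0.6 [-1.66  5.36]
0.8 [-2.88  6.81]
1.0 [-4.37  7.99]
1.2 [-6.06  8.85]
1.4 [-7.89  9.36]
1.6 [-9.78  9.5 ]
1.8 [-11.66   9.25]
2.0 [-13.45   8.64]
```

Request:
move_arm --pt "0.5 4.5 -0.3 0 0" --pt "0.5 4.5 -0.3 0 0" --pt "0.5 4.5 -0.3 0 0" --pt "0.5 4.5 -0.2 0 0" --pt "0.5 0 0 4 0" --pt "0.5 0 0 4 0" --pt "0.5 0 0 4 0" --pt "0.5 0 0 3 0" --pt "0.5 0 0 2.5 0" --pt "0.5 0 0 0 0" --newtons 20

```text
clock: 4.65
tcp_pos: [0.647, -0.1631, 0.2734]
tool_rot: [1.0, -0.0, -0.002, -0.0]
wrist_force: [-0.8, -0.2, 0.4]
gripper_width: 0.0425
```

Run:
```python
from h import *
o=bot.observe(); print(o['tcp_pos'],o['wrist_force'])
im=np.hstack([bot.snapshot('wrist'),bot.snapshot('side')[100:,:]. repeat(1,0) if False else cv2.resize(bot.snapshot('side'),(560,420))]); 
cv2.imwrite('pics/k1.png',cv2.resize(im,(800,300)))
cv2.imwrite('pics/k1s.png',cv2.resize(im[100:300,760:960],None,fx=3,fy=3))
```

```text
[ 0.64704129 -0.16310206  0.27340097] [-0.84219345 -0.21672378  0.40585806]
```

View pics/k1.png

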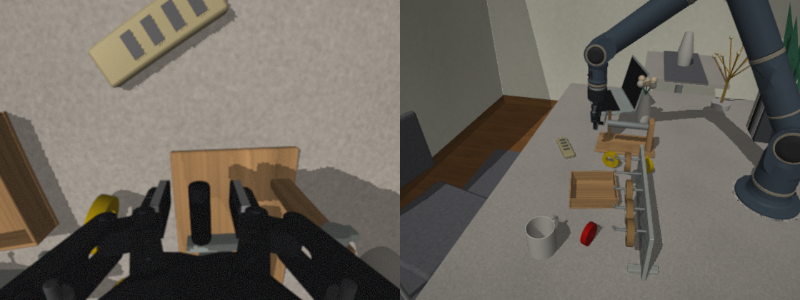

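View pics/k1s.png

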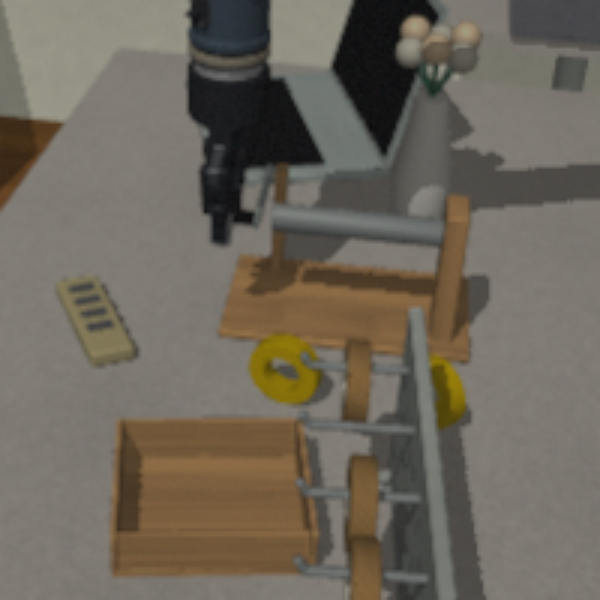

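Request:
move_arm --pt "0 0 0 0 0" --pt "0 0 0 0 0" --pt "0 0 0 0 0" --pt "0 0.0 0.19 -1.89 0" --pt "0 0 0.56 -1.81 0" --pt "0 0 0.91 -1.66 0" --pt "0 0 1.22 -1.45 0" --pt "0 0 1.49 -1.18 0" --pt "0 0 1.69 -0.86 0" --pt "0 0 1.83 -0.51 0" --pt "0 0 1.89 -0.14 0" --pt "0 0 1.88 0.25 0" --pt "0 0 1.7 0.6 0" --pt "0 0 0 0 0" --newtons 20

```text
clock: 6.5
tcp_pos: [0.6495, -0.2967, 0.3644]
tool_rot: [1.0, 0.0, 0.004, 0.0]
wrist_force: [7.8, -1.0, -0.3]
gripper_width: 0.0135
```

Run:
```python
from h import *
o=bot.observe(); print(o['tcp_pos'],o['wrist_force'],o['gripper_width'])
im=bot.snapshot('side'); crop(im,200,80,360,220,4,'pics/k2.png')
```

```text
[ 0.64948165 -0.29674617  0.3644265 ] [ 7.81560845 -0.96764361 -0.33559183] 0.013546111855647826
```

View pics/k2.png

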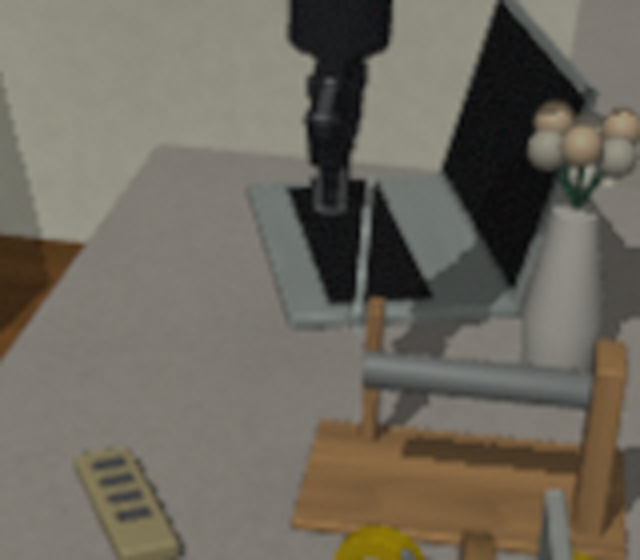

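Request:
move_arm --pt "0.5 0 0 0 0" --pt "0.5 0 0 0 0" --pt "0.5 0 0 -3 0" --pt "0.5 0 0 -4 -5" --pt "0.5 0 0 -4 5" --pt "0.5 -1.5 -5.5 0 0" --pt "0.5 -1.5 -5.5 0 0" --pt "0.5 -1.5 -5.5 0 0" --pt "0.5 -1.5 -5.5 0 0" --pt "0.5 -1.5 -5.5 0 0" --pt "0.5 -1.5 -5.5 0 0" --pt "0.5 -1.5 -5.5 0 0" --pt "0.5 -1.5 -5.5 0 0" --pt "0.5 -1.5 -5.5 0 0"

```text
clock: 8.3
tcp_pos: [0.5117, 0.1998, 0.4724]
tool_rot: [1.0, -0.0, -0.0, 0.001]
wrist_force: [1.4, 0.8, -0.3]
gripper_width: 0.0426
```

Request:
move_arm --pt "0.5 0 0 0 -9.7" --pt "0.5 0 0 0 -9.7" --pt "0.5 0 0 0 -9.7" --pt "0.5 0 0 0 -9.7" --pt "0.5 0 0 0 -9.7" --pt "0.5 0 0 0 -9.7" --pt "0.5 0 0 0 -9.7" --pt "0.5 0 0 0 -9.7" --pt "0.5 0 0 0 -9.7" --pt "0.5 0 0 0 -9.7" --pt "0.5 0 0 0 0"

```text
clock: 9.68
tcp_pos: [0.5126, 0.1982, 0.4721]
tool_rot: [0.663, 0.748, -0.001, -0.0]
wrist_force: [0.2, 0.5, 0.7]
gripper_width: 0.0423
```

Run:
```python
from h import *
o=bot.observe(); im=bot.snapshot('wrist'); cv2.imwrite('pics/w2.png',im); np.save('w2.npy',o,allow_pickle=True)
print(o['clock'],o['tcp_pos'],o['joints'].round(2),R.from_quat(o['tool_rot']).as_matrix().round(3))
for t in ["roll_1","tray"]:
    for d in bot.pinpoint('wrist',t): print(t,np.round(d['pixel'],1),round(d['conf'],2), atz('wrist',d['pixel'],.128 if t!='tray' else 0,o).round(4))
s=bot.snapshot('side'); crop(s,200,80,360,220,4,'pics/k3.png')
```

```text
9.675 [0.51258832 0.19823827 0.47205194] [ 0.22  0.31 -0.84  1.71  0.25  1.23 -0.55] [[-0.12   0.993 -0.001]
 [ 0.993  0.12  -0.001]
 [-0.001 -0.001 -1.   ]]
roll_1 [255.8 285.1] 0.89 [0.4972 0.0808 0.128 ]
roll_1 [245.2  14.3] 0.82 [0.4591 0.3632 0.128 ]
roll_1 [248.9 164.5] 0.78 [0.4762 0.2226 0.128 ]
roll_1 [293.9 329. ] 0.66 [0.5508 0.0236 0.128 ]
roll_1 [338.9  91.7] 0.66 [0.5575 0.3053 0.128 ]
roll_1 [251.7  95.4] 0.57 [0.4725 0.2912 0.128 ]
tray [327.6 222.9] 0.63 [0.5956 0.1262 0.    ]
```

View pics/w2.png

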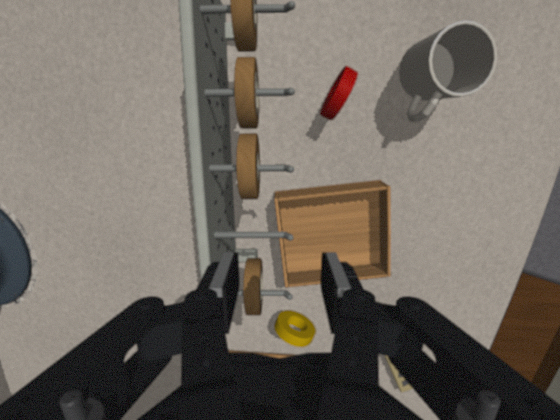

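View pics/k3.png

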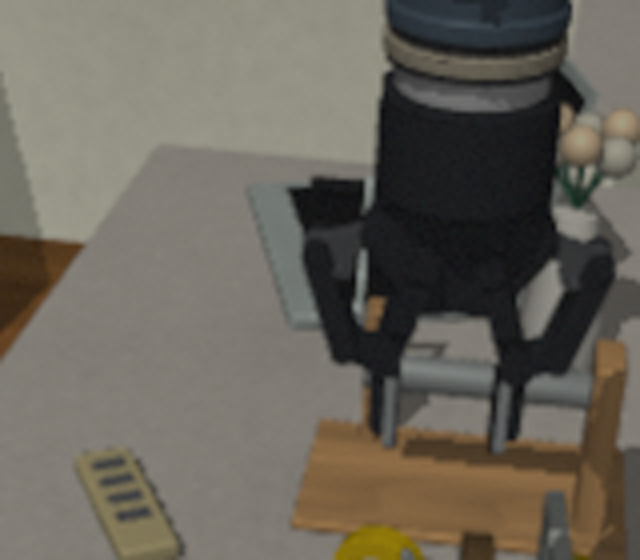

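```bash
python3 - <<'E'
from h import *
o=np.load('w2.npy',allow_pickle=True).item()
for b,t in [((202,8),(290,7)),((206,92),(292,92)),((211,168),(291,169)),((216,236),(289,237)),(None,(289,296))]:
    B=atz('wrist',b,.14,o) if b else None; T=atz('wrist',t,.143,o); print(B,T, None if B is None else (np.linalg.norm(T-B), np.degrees(np.arctan2(*(T-B)[[1,0]]))))
pk=[(290,7),(292,92),(291,169),(289,237),(289,296)]
T=np.array([atz('wrist',t,.143,o) for t in pk])[:,:2]
y=np.array([-144,-72,0,72,144.])/1000  # unknown sign
A=np.c_[y,np.ones(5)]
s,_,_,_=np.linalg.lstsq(A,T,rcond=None); print(s, np.hypot(*s[0]),np.degrees(np.arctan2(s[0][1],s[0][0])), T-A@s)
# tray corners (outer top z=.045)
for px in [(276,193),(387,184),(390,273),(286,286)]: print(atz('wrist',px,.045,o).round(4))
E
python3 - <<'E'
import sys; sys.path.insert(0,'.')
from h import *
im=cv2.imread('pics/w2.png'); crop(im,180,0,320,150,5,'pics/w2a.png'); crop(im,180,140,400,310,3.5,'pics/w2b.png')
E
```

```text
[0.42146485 0.36097844 0.14      ] [0.50005908 0.36947701 0.143     ] (np.float64(0.07910927754121402), np.float64(6.171545294307199))
[0.43003512 0.28874518 0.14      ] [0.51114999 0.29785811 0.143     ] (np.float64(0.08168027501966471), np.float64(6.410077753607362))
[0.43929156 0.21646539 0.14      ] [0.51967263 0.2255132  0.143     ] (np.float64(0.0809442957590217), np.float64(6.4222683184121365))
[0.44871483 0.14310323 0.14      ] [0.52712798 0.15276125 0.143     ] (np.float64(0.0790626310812238), np.float64(7.021655982696219))
None [0.53661527 0.08037606 0.143     ] None
[[ 0.12373663 -1.00458163]
 [ 0.51892499  0.22519713]] 1.0121734028986822 -82.97811501167442 [[-0.00104784 -0.00037987]
 [ 0.00113404  0.00033111]
 [ 0.00074764  0.00031608]
 [-0.00070604 -0.000106  ]
 [-0.0001278  -0.00016131]]
[0.5093 0.1752 0.045 ]
[0.6574 0.206  0.045 ]
[0.6929 0.0738 0.045 ]
[0.541  0.0342 0.045 ]
```

View pics/w2a.png

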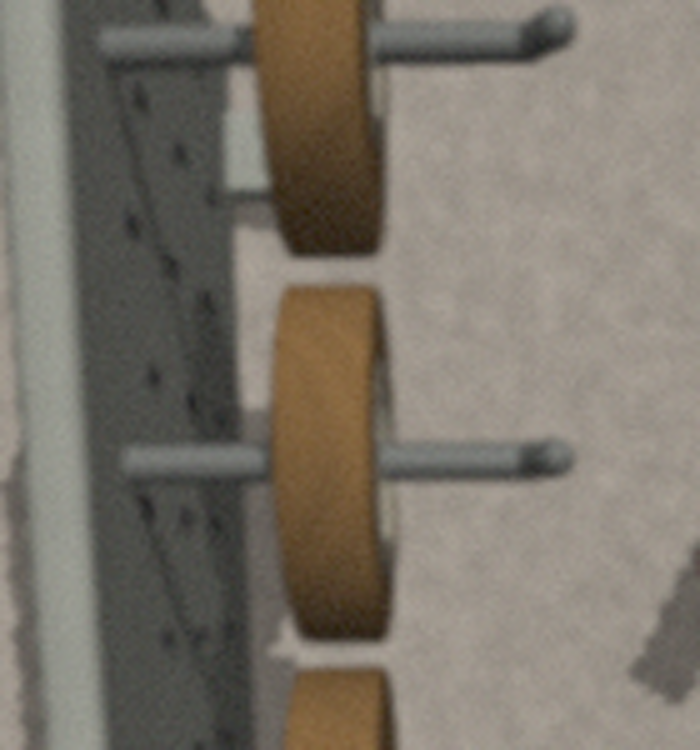

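View pics/w2b.png

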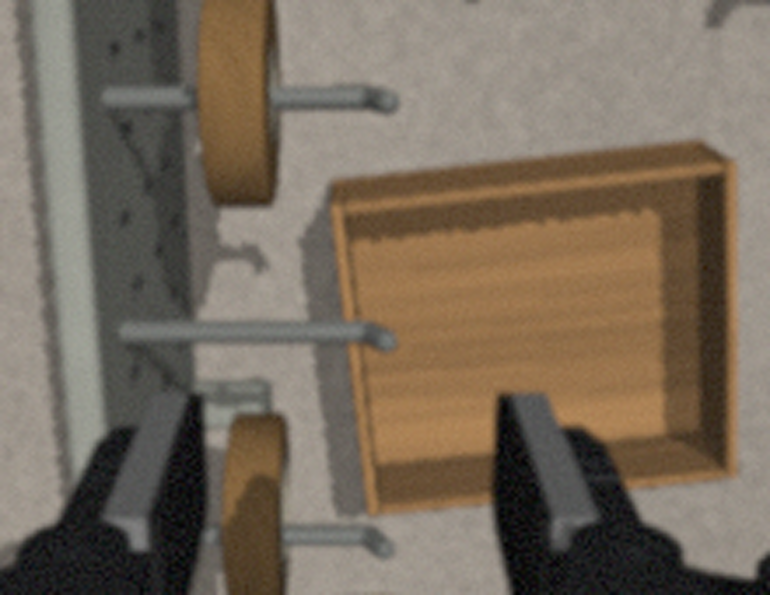

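Request:
move_arm --pt "0.5 -3.9 -0.9 0 0" --pt "0.5 -3.9 -0.9 0 0" --pt "0.5 -3.9 -0.9 0 0" --pt "0.5 0 0 4 0" --pt "0.5 0 0 3.2 0" --pt "0.5 0 0 0 0" --newtons 40

```text
clock: 10.62
tcp_pos: [0.4996, 0.0789, 0.3984]
tool_rot: [0.663, 0.749, -0.002, -0.002]
wrist_force: [0.6, 0.2, 0.3]
gripper_width: 0.0429
```

Run:
```python
from h import *
o=bot.observe(); im=bot.snapshot('wrist'); cv2.imwrite('pics/w3.png',im); np.save('w3.npy',o,allow_pickle=True)
print(o['clock'],o['tcp_pos'])
s=bot.snapshot('side'); crop(s,240,120,400,260,4,'pics/s3.png')
s=bot.snapshot('scene'); crop(s,280,120,440,260,4,'pics/sc3.png')
```

```text
10.625 [0.49955986 0.07892324 0.39842333]
```

View pics/w3.png

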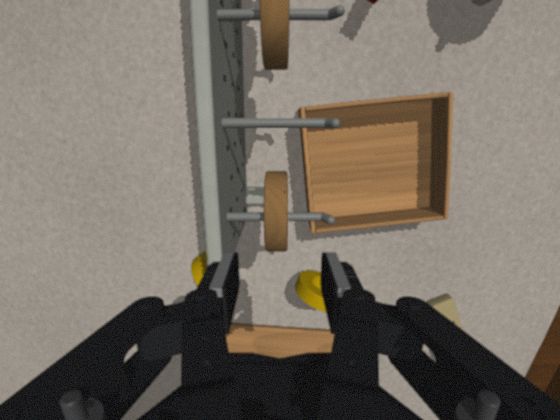

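View pics/sc3.png

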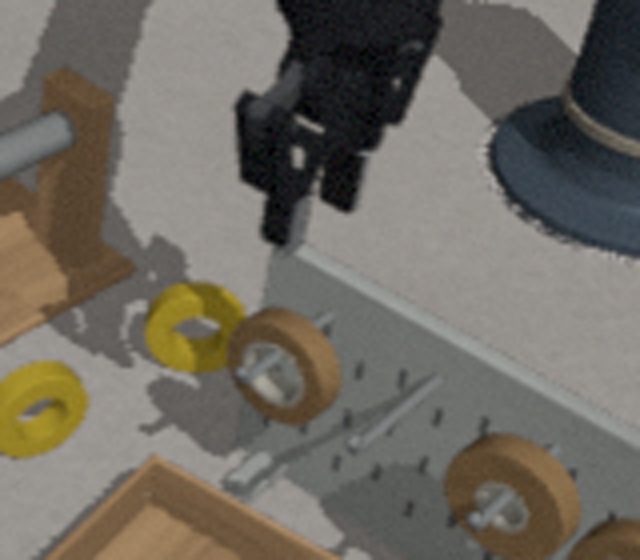

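Run:
```python
from h import *
o=np.load('w3.npy',allow_pickle=True).item()
print(atz('wrist',(276,216),.14,o),atz('wrist',(276,212),.16,o),atz('wrist',(228,216),.14,o),atz('wrist',(328,218),.143,o), atz('wrist',(222,122),.14,o),atz('wrist',(332,123),.143,o))
for P in [[.4956,.078,.14],[.4956,.078,.1595]]: print(proj('wrist',P,o))
```

```text
[0.49469766 0.07847046 0.14      ] [0.49387131 0.08804457 0.16      ] [0.45649164 0.07370417 0.14      ] [0.53567191 0.0828737  0.143     ] [0.44661894 0.14576408 0.14      ] [0.52649683 0.15487994 0.143     ]
[[277.04975198 216.68694162]]
[[276.7218148  224.96011343]]
```

Request:
move_arm --pt "0.5 0 0 3 0" --pt "0.5 0 0 3 0" --pt "0.5 0 0 1.8 0" --pt "0.5 0 0 0 0" --pt "0.35 0 -0.2 0 0" --pt "0.3 0 -0.2 0 0" --pt "0 0 0 0 0" --pt "0 0 0 0 0" --pt "0 0 0 0 0" --newtons 40

```text
clock: 11.9
tcp_pos: [0.4966, 0.0791, 0.3231]
tool_rot: [0.662, 0.749, 0.0, 0.001]
wrist_force: [-1.8, -0.0, 6.2]
gripper_width: 0.0169
```

Run:
```python
from h import *
o=bot.observe(); im=bot.snapshot('wrist'); cv2.imwrite('pics/w4.png',im)
print(o['clock'],o['tcp_pos'],o['wrist_force'],o['gripper_width'])
s=bot.snapshot('scene'); crop(s,280,120,440,260,4,'pics/sc4.png')
```

```text
11.9 [0.49657961 0.07909471 0.32311006] [-1.83173137 -0.02250466  6.18312209] 0.01686042347072317
```

View pics/sc4.png

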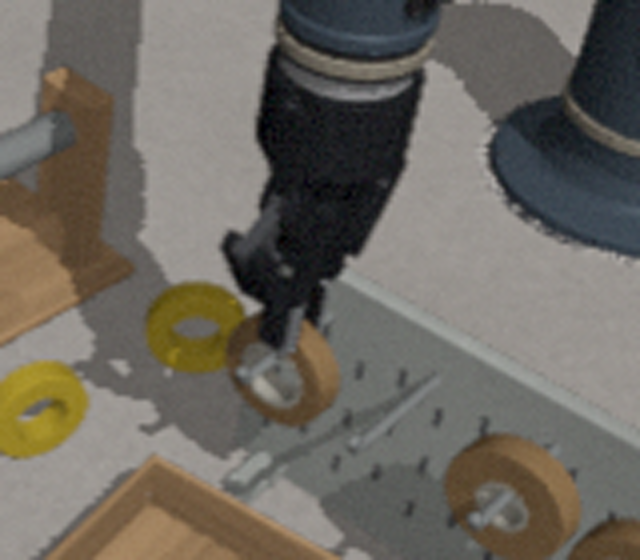

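View pics/w4.png

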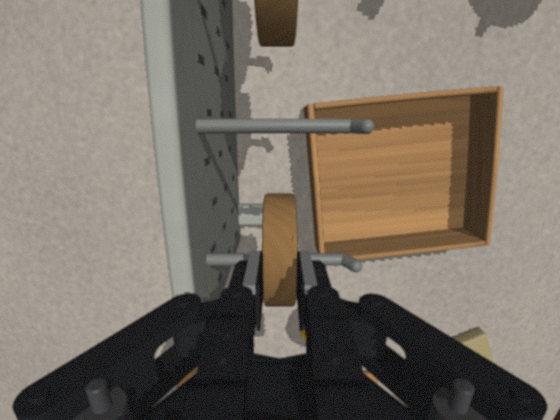

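Request:
move_arm --pt "0 0 0 -1 0" --pt "0 0 0 -1 0" --pt "0 0 0 0 0"

```text
clock: 12.38
tcp_pos: [0.4967, 0.0791, 0.3432]
tool_rot: [0.663, 0.749, 0.001, 0.001]
wrist_force: [-1.0, 0.7, 0.3]
gripper_width: 0.0166
```

Run:
```python
from h import *
o=bot.observe(); im=bot.snapshot('wrist'); cv2.imwrite('pics/w5.png',im)
print(o['clock'],o['tcp_pos'],o['wrist_force'],o['gripper_width'])
s=bot.snapshot('scene'); crop(s,280,120,440,260,4,'pics/sc5.png')
```

```text
12.375 [0.49666517 0.07906731 0.34322961] [-1.02753548  0.7276826   0.27581065] 0.016594592130588025
```

View pics/sc5.png

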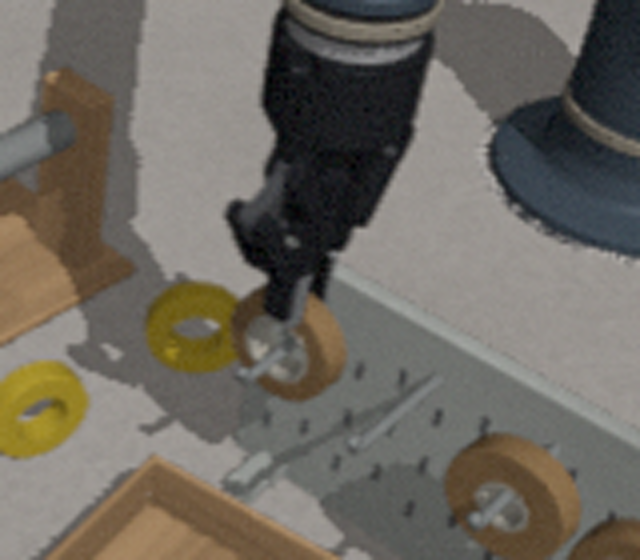

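Request:
move_arm --pt "0 0 2.5 0 0" --pt "0 0 2.5 0 0" --pt "0 0 1.5 0 0" --pt "0 0 0 -4 0" --pt "0 0 0 -3.7 4.7" --pt "0 -5.3 0.5 0 0" --pt "0 -5.3 0.5 0 0" --pt "0 -5.3 0.5 0 0" --pt "0 -5.3 0.5 0 0" --pt "0 -5.3 0.5 0 0" --pt "0 0 0 0 0"

```text
clock: 13.85
tcp_pos: [0.5961, -0.1831, 0.4178]
tool_rot: [0.696, 0.718, -0.001, -0.0]
wrist_force: [-0.8, -0.1, -1.9]
gripper_width: 0.0167
```

Run:
```python
from h import *
o=bot.observe(); im=bot.snapshot('wrist'); cv2.imwrite('pics/w6.png',im);np.save('w6.npy',o,allow_pickle=True)
print(o['clock'],o['tcp_pos'],o['wrist_force'],o['gripper_width'],R.from_quat(o['tool_rot']).as_matrix().round(3)[:2,:2])
s=bot.snapshot('scene'); crop(s,180,80,380,230,4,'pics/sc6.png')
s=bot.snapshot('side'); crop(s,220,100,400,230,4,'pics/si6.png')
```

```text
13.85 [ 0.59609426 -0.18312826  0.41779833] [-0.83637594 -0.07527596 -1.94363841] 0.016692098361038025 [[-0.031  1.   ]
 [ 1.     0.031]]
```

View pics/sc6.png

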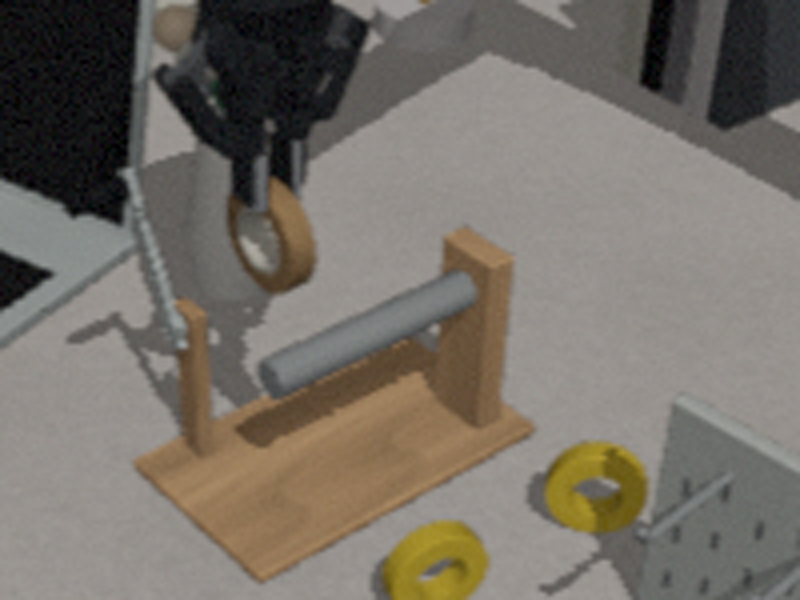

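View pics/si6.png

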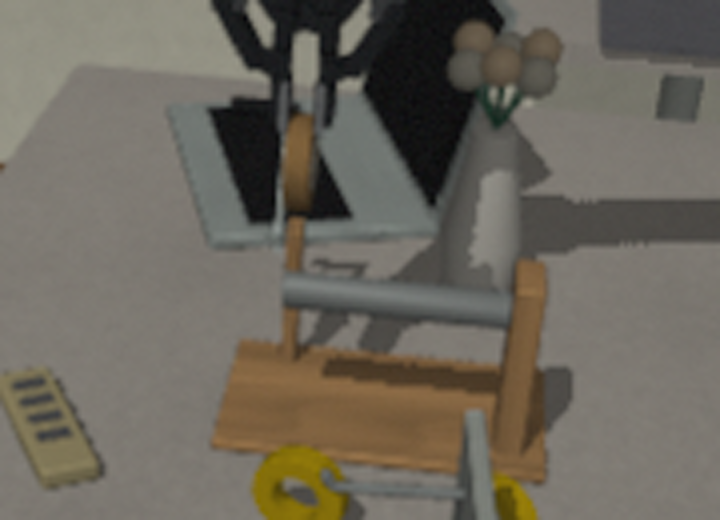

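View pics/w6.png

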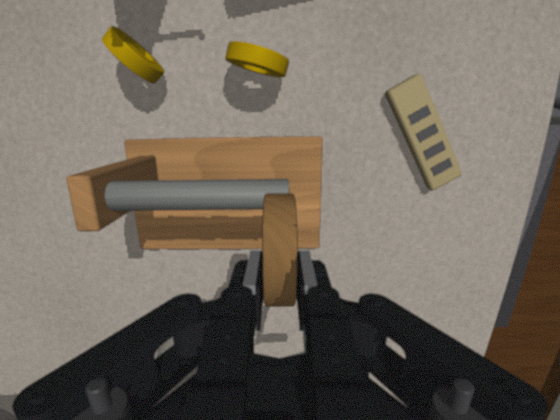

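Run:
```python
from h import *
o=np.load('w6.npy',allow_pickle=True).item()
im=cv2.imread('pics/w6.png'); crop(im,60,120,340,320,2.8,'pics/w6c.png')
a=atz('wrist',(111,194.5),.12,o);b=atz('wrist',(288,193.3),.12,o);print(a,b,np.degrees(np.arctan2(b[1]-a[1],b[0]-a[0])))
g=im[:, :,0].astype(int)-im[:,:,2].astype(int)
for c in (130,170,210,250): 
    col=g[165:225,c]; print(c,[165+i for i in range(1,60) if (col[i]>-15)!=(col[i-1]>-15)])
print(proj('wrist',[[.4385,-.182,.12],[.6034,-.1757,.12]],o))
```

```text
[ 0.43622221 -0.18042401  0.12      ] [ 0.60212633 -0.17431428  0.12      ] 2.1090727151786703
130 [181, 212, 213]
170 [181, 209]
210 [181, 209]
250 [180, 209]
[[113.53570569 196.19162159]
 [289.3268298  194.81020448]]
```

View pics/w6c.png

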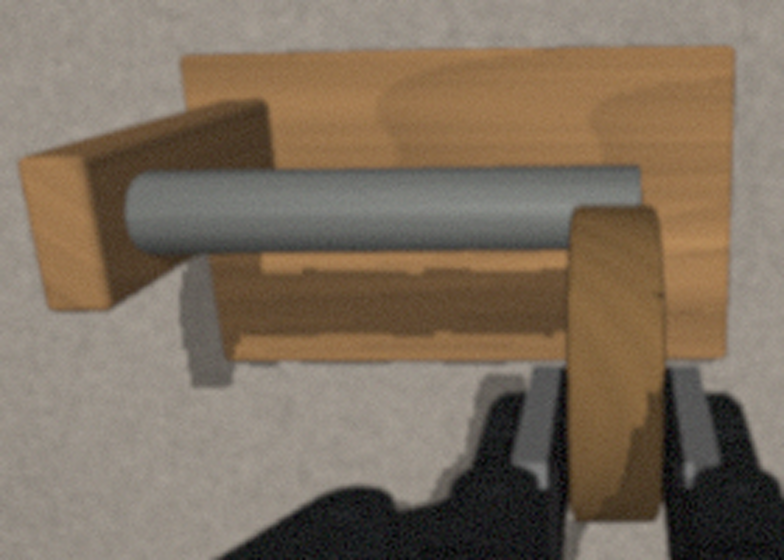

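Request:
move_arm --pt "0 0.4 2.2 0 0" --pt "0 0.47 2.2 0 0" --pt "0 0 0 4 0" --pt "0 0 0 4 0" --pt "0 0 0 2 0" --pt "0 0 0 0 0" --pt "0 0 0 0 0"

```text
clock: 14.88
tcp_pos: [0.6409, -0.1658, 0.321]
tool_rot: [0.692, 0.722, 0.001, 0.001]
wrist_force: [-0.8, 0.2, -0.1]
gripper_width: 0.0167
```

Run:
```python
from h import *
o=bot.observe(); im=bot.snapshot('wrist'); cv2.imwrite('pics/w7.png',im);np.save('w7.npy',o,allow_pickle=True)
print(o['clock'],o['tcp_pos'],o['wrist_force'],o['gripper_width'],R.from_quat(o['tool_rot']).as_matrix().round(3)[:2,:2])
s=bot.snapshot('scene'); crop(s,200,110,330,210,6,'pics/sc7.png')
s=bot.snapshot('side'); crop(s,250,130,370,220,6,'pics/si7.png')
```

```text
14.875 [ 0.64092688 -0.16581206  0.32104687] [-0.78312398  0.1952431  -0.14766015] 0.01666957188736478 [[-0.041  0.999]
 [ 0.999  0.041]]
```

View pics/sc7.png

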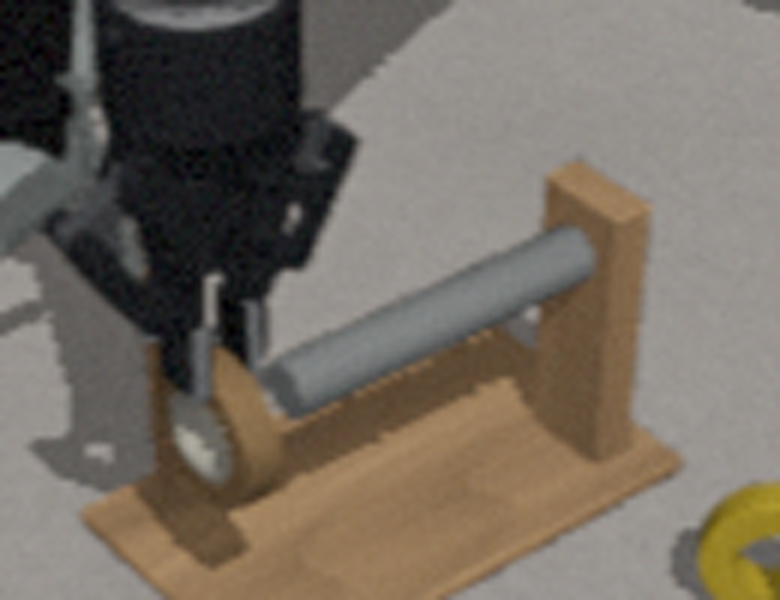

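View pics/w7.png

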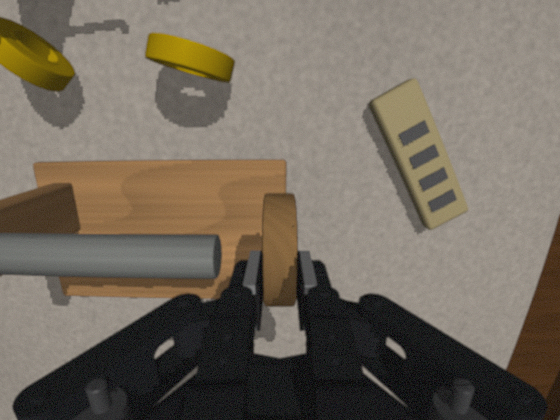

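Run:
```python
from h import *
o=np.load('w7.npy',allow_pickle=True).item()
im=cv2.imread('pics/w7.png'); crop(im,0,140,320,340,2.5,'pics/w7c.png')
g=im[:, :,0].astype(int)-im[:,:,2].astype(int)
for c in (100,150,190,205): 
    col=g[215:290,c]; e=[215+i for i in range(1,75) if (col[i]>-15)!=(col[i-1]>-15)]; print(c,e, atz('wrist',(c,(e[0]+e[1]-1)/2),.12,o))
```

```text
100 [235, 277] [ 0.52612527 -0.17840863  0.12      ]
150 [235, 278] [ 0.55913651 -0.17702814  0.12      ]
190 [235, 278] [ 0.58480206 -0.17578036  0.12      ]
205 [235, 279] [ 0.59429289 -0.17568599  0.12      ]
```

View pics/w7c.png

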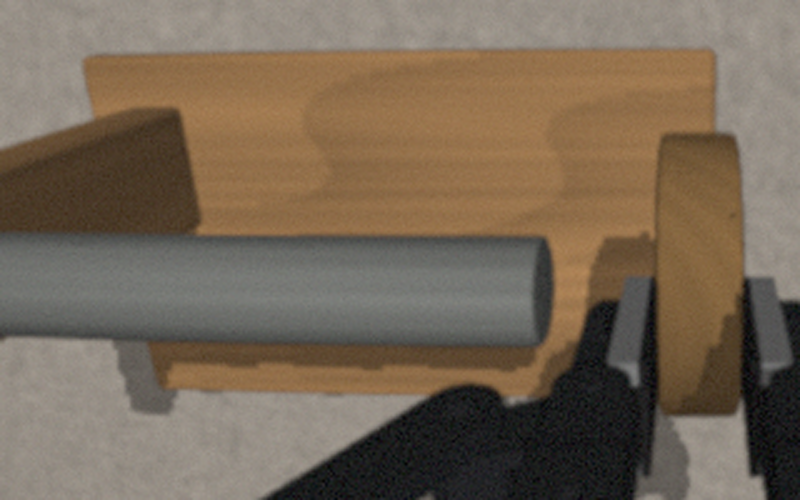

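View pics/si7.png

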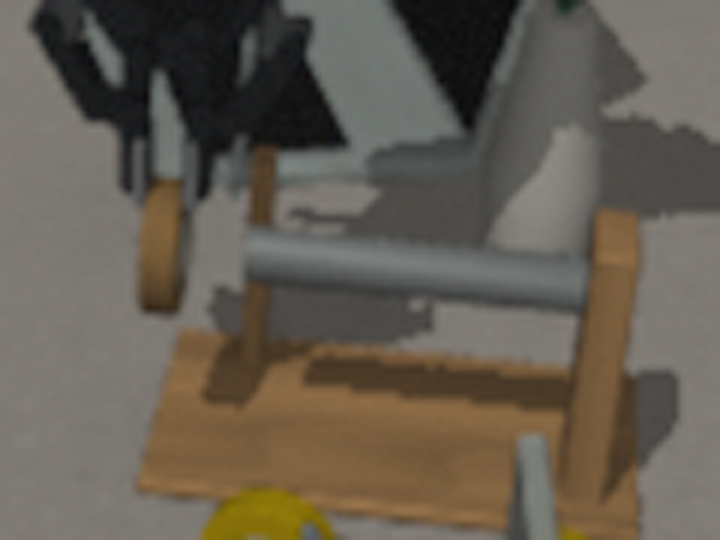

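```bash
cat >> h.py <<'E'
def ringrows(o,dx,dz,r=.034,hw=.009):
    Rm=R.from_quat(o['tool_rot']).as_matrix();t=np.linspace(0,2*np.pi,180)
    out=[]
    for s in(-hw,hw):
        L=np.c_[dx+r*np.cos(t),np.full(180,s),dz+r*np.sin(t)]
        out.append(proj('wrist',L@Rm.T+o['tcp_pos'],o))
    q=np.vstack(out);return q[:,1].min(),q[:,1].max(),q[:,0].min(),q[:,0].max()
E
python3 - <<'E'
from h import *
o=np.load('w7.npy',allow_pickle=True).item()
im=cv2.imread('pics/w7.png').astype(int)
for r in list(range(188,198))+list(range(300,310)): print(r,im[r,280])
for dx in (-.002,0,.002):
  for dz in (.1945,.1976): print(dx,dz,np.round(ringrows(o,dx,dz),1))
E
```

```text
188 [ 74 115 148]
189 [ 79 115 152]
190 [ 78 113 153]
191 [ 71 113 145]
192 [ 66 105 137]
193 [ 54  84 108]
194 [54 76 96]
195 [42 67 87]
196 [44 70 96]
197 [52 76 98]
300 [34 58 70]
301 [41 55 68]
302 [31 48 68]
303 [32 52 65]
304 [27 52 63]
305 [53 62 73]
306 [ 85  95 104]
307 [118 127 136]
308 [136 144 152]
309 [135 143 150]
-0.002 0.1945 [195.7 311.8 262.7 299.8]
-0.002 0.1976 [194.4 308.6 263.1 299.4]
0 0.1945 [192.4 308.8 262.7 299.9]
0 0.1976 [191.2 305.6 263.  299.5]
0.002 0.1945 [189.1 305.8 262.6 300. ]
0.002 0.1976 [187.9 302.6 262.9 299.5]
```

Request:
move_arm --pt "0 -0.75 0 0.25 0" --pt "0 0 0 0 0" --pt "0 0 0 0 0" --pt "0 0 -1.5 0 0" --pt "0 0 -1.5 0 0" --pt "0 0 -1.5 0 0" --pt "0 0 0 0 0"

```text
clock: 15.9
tcp_pos: [0.5942, -0.1761, 0.3169]
tool_rot: [0.693, 0.721, -0.001, 0.0]
wrist_force: [0.4, 0.0, -1.2]
gripper_width: 0.0165
```

Run:
```python
from h import *
o=bot.observe(); im=bot.snapshot('wrist'); cv2.imwrite('pics/w8.png',im);np.save('w8.npy',o,allow_pickle=True)
print(o['clock'],o['tcp_pos'],o['wrist_force'],o['moment'],o['gripper_width'],R.from_quat(o['tool_rot']).as_matrix().round(3)[:2,:2])
s=bot.snapshot('scene'); crop(s,200,110,330,210,6,'pics/sc8.png')
s=bot.snapshot('side'); crop(s,250,130,370,220,6,'pics/si8.png')
```

```text
15.9 [ 0.59417897 -0.17609587  0.31692172] [ 0.37302789  0.01270012 -1.21194678] [ 0.04844965 -0.01718498  0.00129893] 0.016539816096247283 [[-0.04   0.999]
 [ 0.999  0.04 ]]
```

View pics/sc8.png

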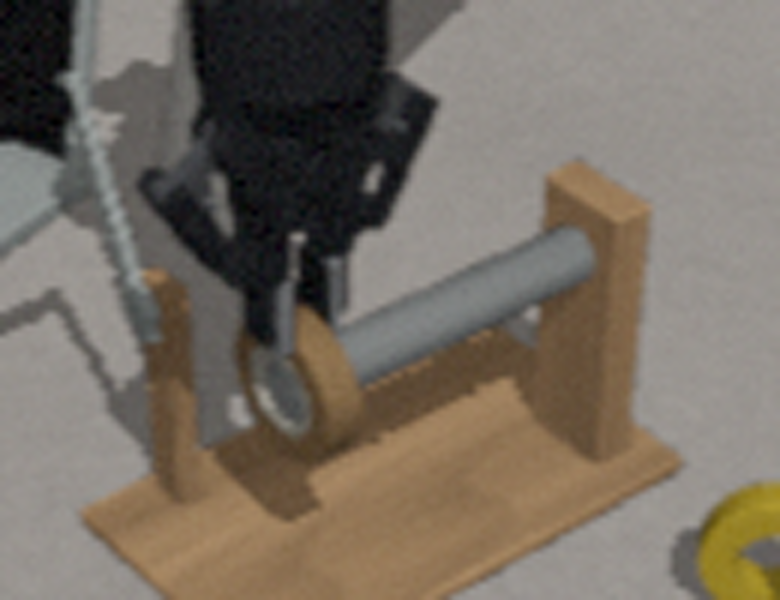

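View pics/si8.png

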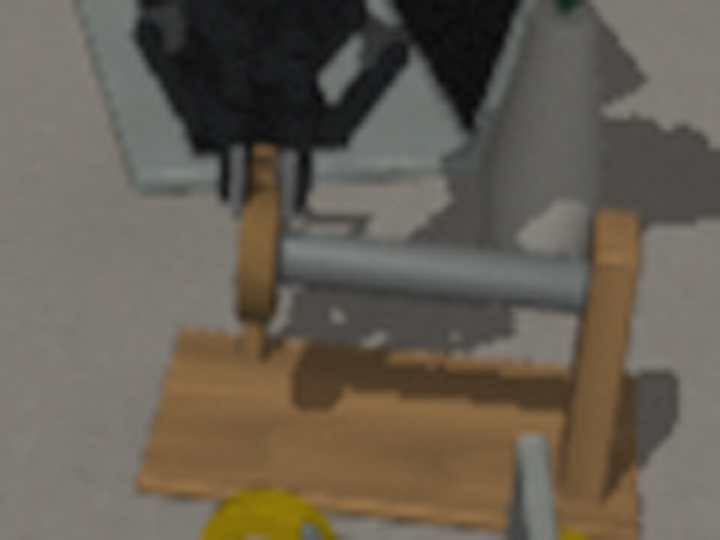

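Request:
move_arm --pt "0 0 -1.5 -0.1 0" --pt "0 0 -2 0 0" --pt "0 0 -2 0 0" --pt "0 0 -2 0 0" --pt "0 0 -1.5 0 0" --pt "0 0 -1.5 0 0" --pt "0 0 0 0 0" --pt "0 0 0 0 0"

```text
clock: 17.05
tcp_pos: [0.4911, -0.18, 0.318]
tool_rot: [0.693, 0.721, 0.0, 0.0]
wrist_force: [-0.6, -0.5, -0.0]
gripper_width: 0.0167
```

Run:
```python
from h import *
o=bot.observe(); im=bot.snapshot('wrist'); cv2.imwrite('pics/w9.png',im)
print(o['clock'],o['tcp_pos'],o['wrist_force'],o['moment'],o['gripper_width'])
s=bot.snapshot('scene'); crop(s,200,110,330,210,6,'pics/sc9.png')
```

```text
17.05 [ 0.49109572 -0.17999129  0.31796006] [-5.88778763e-01 -4.58992950e-01 -5.50607819e-04] [-0.00177354 -0.07501903 -0.00046557] 0.016742127912295155
```

View pics/sc9.png

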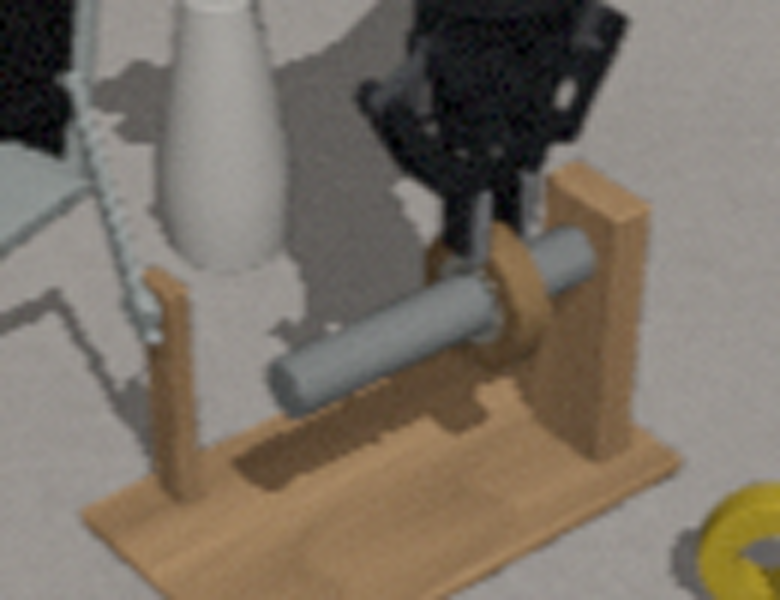

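Request:
move_arm --pt "0 0 0 0.3 0" --pt "0.4 0 0 0 0" --pt "0.4 0 0 0 0" --pt "0.4 0 0 -2 0" --pt "0.45 0 0 -4 0" --pt "0.5 0 0 -6 -4.7" --pt "0.5 5.9 0.48 0 0" --pt "0.5 5.9 0.48 0 0" --pt "0.5 5.9 0.48 0 0" --pt "0.5 5.9 0.48 0 0" --pt "0.5 5.9 0.48 0 0" --pt "0.5 5.9 0.48 0 0" --pt "0.5 5.9 0.48 0 0" --pt "0.5 5.9 0.48 0 0" --pt "0.5 0 0 0 0" --pt "0.5 0 0 0 0"

```text
clock: 19.15
tcp_pos: [0.471, 0.293, 0.4344]
tool_rot: [0.662, 0.749, -0.0, 0.0]
wrist_force: [-0.7, -0.0, 0.2]
gripper_width: 0.0425
```

Run:
```python
from h import *
o=bot.observe(); im=bot.snapshot('wrist'); cv2.imwrite('pics/w10.png',im); np.save('w10.npy',o,allow_pickle=True)
print(o['clock'],o['tcp_pos'],o['wrist_force'],o['gripper_width'],R.from_quat(o['tool_rot']).as_matrix().round(3)[:2,:2])
s=bot.snapshot('scene'); cv2.imwrite('pics/sc10.png',s)
```

```text
19.15 [0.47103592 0.29300626 0.4344088 ] [-0.66090958 -0.04602321  0.16269141] 0.042474865706806295 [[-0.123  0.992]
 [ 0.992  0.123]]
```

View pics/sc10.png

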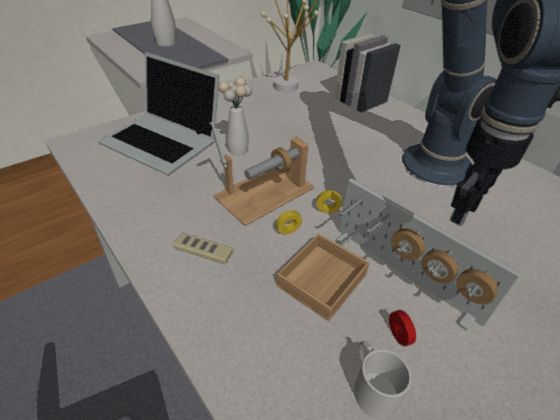

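View pics/w10.png

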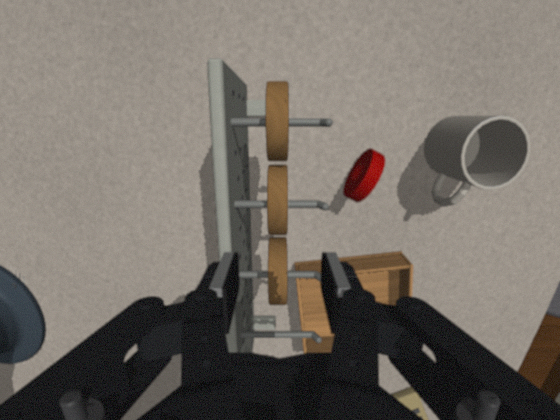

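Run:
```python
from h import *
o=np.load('w10.npy',allow_pickle=True).item()
for px,z in [((233,122),.14),((327,122),.143),((277,121),.14),((237,204),.14),((324,205),.143),((277,204),.14)]: print(px,atz('wrist',px,z,o).round(4))
s=cv2.imread('pics/sc10.png'); crop(s,380,220,500,310,6,'pics/sc10c.png')
```

```text
(233, 122) [0.422  0.3597 0.14  ]
(327, 122) [0.5009 0.3695 0.143 ]
(277, 121) [0.4591 0.365  0.14  ]
(237, 204) [0.4316 0.2878 0.14  ]
(324, 205) [0.5102 0.2975 0.143 ]
(277, 204) [0.4679 0.2923 0.14  ]
```

View pics/sc10c.png

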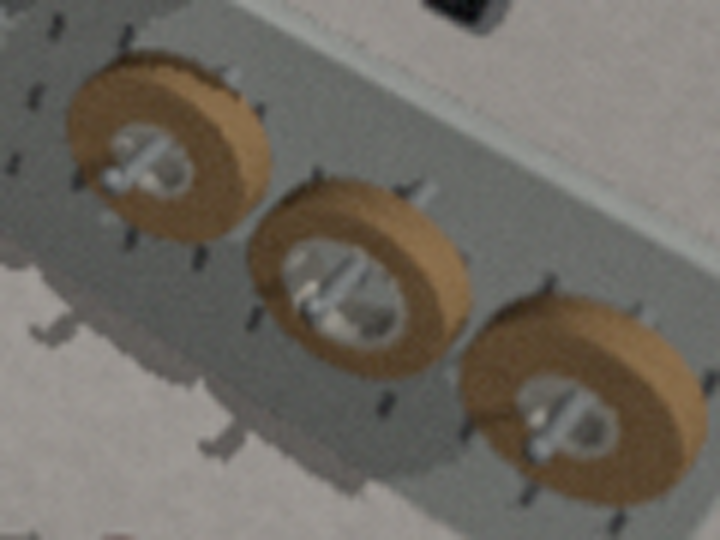

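Request:
move_arm --pt "0.5 0 0.1 4 0" --pt "0.5 0 0 4 0" --pt "0.5 0 0 3.2 0" --pt "0.5 0 0 0 0" --pt "0.35 0 -0.2 0 0" --pt "0.3 0 -0.2 0 0" --pt "0 0 0 0 0" --pt "0 0 0 0 0" --pt "0 0 0 0 0" --newtons 40

```text
clock: 20.38
tcp_pos: [0.468, 0.2932, 0.3242]
tool_rot: [0.662, 0.749, 0.0, 0.001]
wrist_force: [-2.1, -2.2, 7.0]
gripper_width: 0.0165
```

Run:
```python
from h import *
o=bot.observe(); im=bot.snapshot('wrist'); cv2.imwrite('pics/w11.png',im)
print(o['clock'],o['tcp_pos'],o['wrist_force'],o['gripper_width'])
```

```text
20.375 [0.46801998 0.29320161 0.32418347] [-2.13972655 -2.23009734  6.97935382] 0.016454470016327563
```

View pics/w11.png

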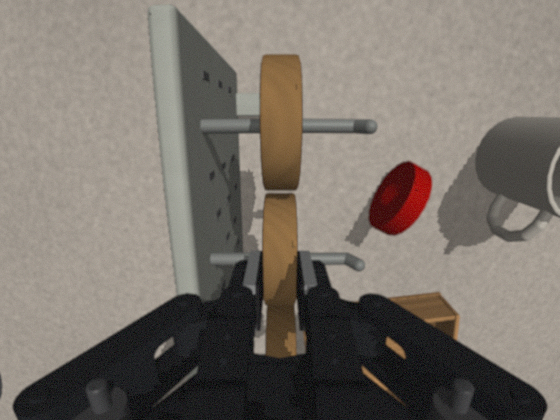

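Request:
move_arm --pt "0 0 0 -1 0" --pt "0 0 0 -1 0" --pt "0 0 2.5 0 0" --pt "0 0 2.5 0 0" --pt "0 0 1.5 0 0" --pt "0 0 0 -4 0" --pt "0 0 0 -4 4.7" --pt "0 -5.9 1.1 0 0" --pt "0 -5.9 1.1 0 0" --pt "0 -5.9 1.1 0 0" --pt "0 -5.9 1.1 0 0" --pt "0 -5.9 1.1 0 0" --pt "0 -5.9 1.1 0 0" --pt "0 -5.9 1.1 0 0" --pt "0 -5.9 1.1 0 0" --pt "0 0 0 0 0" --pt "0 0 0 0 0"

```text
clock: 22.55
tcp_pos: [0.6395, -0.1667, 0.4227]
tool_rot: [0.692, 0.721, 0.0, -0.001]
wrist_force: [0.1, 0.9, -0.2]
gripper_width: 0.0166
```

Run:
```python
from h import *
o=bot.observe(); im=bot.snapshot('wrist'); cv2.imwrite('pics/w12.png',im)
print(o['clock'],o['tcp_pos'],o['wrist_force'],o['gripper_width'],R.from_quat(o['tool_rot']).as_matrix().round(3)[:2,:2])
im=im.astype(int)
Rm=R.from_quat(o['tool_rot']).as_matrix()
t=o['tcp_pos']; y=-.1752+.037*(.640-.603)
d=Rm.T@(np.array([.640,y+.0005,.3185])-t); print('move cm',d*100)
cv2.imwrite('pics/sc12.png',bot.snapshot('scene'))
```

```text
22.55 [ 0.63946974 -0.16669166  0.42265057] [ 0.13200861  0.92171835 -0.24173708] 0.016608125280709082 [[-0.041  0.999]
 [ 0.999  0.041]]
move cm [-0.6802895   0.02957963 10.4140946 ]
```

View pics/w12.png

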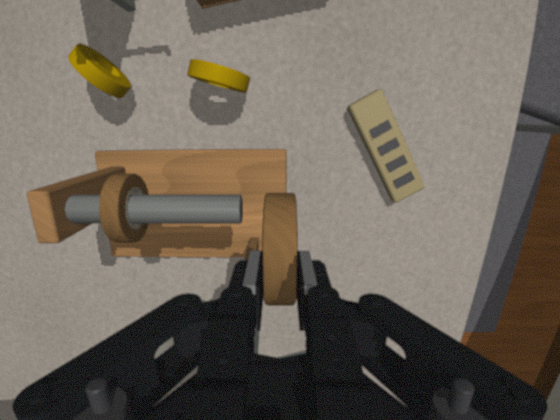

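View pics/sc12.png

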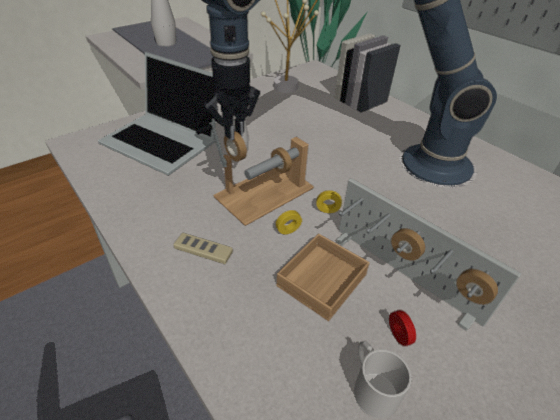

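Request:
move_arm --pt "0 -0.65 0.03 4 0" --pt "0 0 0 4 0" --pt "0 0 0 2.4 0" --pt "0 0 0 0 0" --pt "0 0 0 0 0"

```text
clock: 23.28
tcp_pos: [0.6408, -0.1726, 0.3203]
tool_rot: [0.692, 0.722, 0.001, 0.001]
wrist_force: [-0.4, -0.1, 0.4]
gripper_width: 0.0163
```

Run:
```python
from h import *
o=bot.observe(); im=bot.snapshot('wrist'); cv2.imwrite('pics/w13.png',im)
print(o['clock'],o['tcp_pos'],o['wrist_force'],o['gripper_width'])
Rm=R.from_quat(o['tool_rot']).as_matrix()
t=o['tcp_pos']; y=-.1752+.037*(.640-.603)
d=Rm.T@(np.array([.640,y+.0005,.3185])-t); print('move cm',d*100)
g=im[:, :,0].astype(int)-im[:,:,2].astype(int)
for c in (190,205): 
    col=g[215:290,c]; e=[215+i for i in range(1,75) if (col[i]>-15)!=(col[i-1]>-15)]; print(c,e, atz('wrist',(c,(e[0]+e[-1]-1)/2),.12,o))
s=im.astype(int)
print([int(v) for v in s[186:198,280,1]],[int(v) for v in s[300:310,280,1]])
```

```text
23.275 [ 0.64077629 -0.17255827  0.3203314 ] [-0.44873696 -0.05371618  0.38599526] 0.01626660659560068
move cm [-0.07388482 -0.08126183  0.18296205]
190 [226, 269] [ 0.58504607 -0.17604797  0.12      ]
205 [225, 269] [ 0.59442698 -0.17527451  0.12      ]
[120, 117, 120, 117, 117, 113, 100, 78, 64, 69, 71, 76] [50, 54, 49, 41, 58, 99, 129, 145, 138, 141]
```

Request:
move_arm --pt "0 -0.08 0 0.15 0" --pt "0 0 -1.5 0 0" --pt "0 0 -1.5 0 0" --pt "0 0 -1.5 0 0" --pt "0 0 0 0 0"

```text
clock: 23.95
tcp_pos: [0.5939, -0.1769, 0.3174]
tool_rot: [0.693, 0.721, -0.001, 0.0]
wrist_force: [0.1, 0.0, -0.8]
gripper_width: 0.0169
```

Run:
```python
from h import *
o=bot.observe()
print(o['clock'],o['tcp_pos'],o['wrist_force'],o['moment'],o['gripper_width'])
s=bot.snapshot('scene'); crop(s,200,110,330,210,6,'pics/sc14.png')
```

```text
23.95 [ 0.59388215 -0.1768688   0.31736822] [ 0.10038885  0.00974044 -0.77558689] [-0.00035436  0.00111884 -0.09004339] 0.01685625765503959
```

View pics/sc14.png

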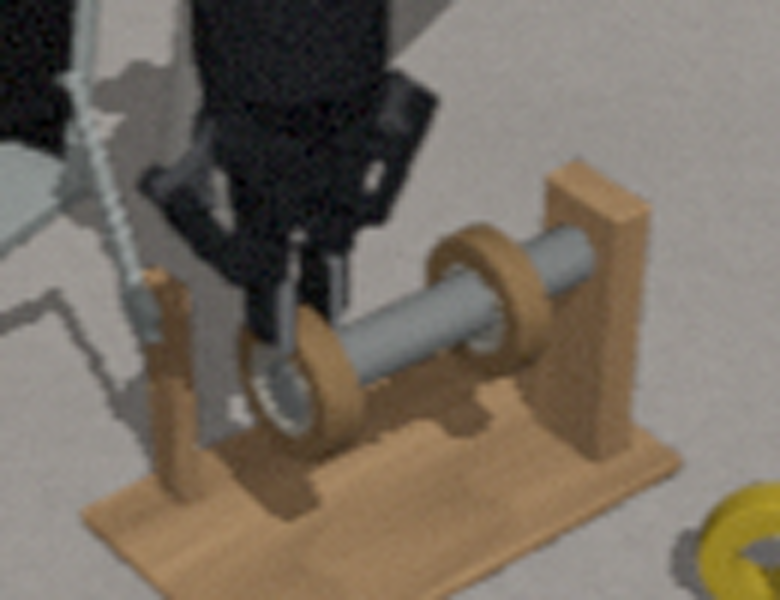

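Request:
move_arm --pt "0 0.1 -1.5 0 0" --pt "0 0 -1.5 0 0" --pt "0 0 -1.5 0 0" --pt "0 0 0 0.2 0" --pt "0.4 0 0 0 0" --pt "0.4 0 0 0 0" --pt "0.4 0 0 -2 0" --pt "0.45 0 0 -4 0" --pt "0.5 0 0 -4 -4.7" --pt "0.5 0 0 0 0" --pt "0.5 0 0 0 0"

```text
clock: 25.38
tcp_pos: [0.5502, -0.1771, 0.4158]
tool_rot: [0.663, 0.749, -0.0, 0.0]
wrist_force: [-0.9, -0.2, -1.6]
gripper_width: 0.043
```

Run:
```python
from h import *
o=bot.observe()
print(o['clock'],o['tcp_pos'],o['wrist_force'],o['gripper_width'],R.from_quat(o['tool_rot']).as_matrix().round(3)[:2,:2])
s=bot.snapshot('scene'); crop(s,200,110,330,210,6,'pics/sc15.png')
Rm=R.from_quat(o['tool_rot']).as_matrix()
print('r2',Rm.T@(np.array([.478+.004,.2215,.43])-o['tcp_pos'])*100)
```

```text
25.375 [ 0.55016259 -0.17713193  0.41575083] [-0.93992376 -0.19465275 -1.59074207] 0.04296208728243637 [[-0.122  0.993]
 [ 0.993  0.122]]
r2 [40.39606014 -1.9031667  -1.44990216]
```

View pics/sc15.png

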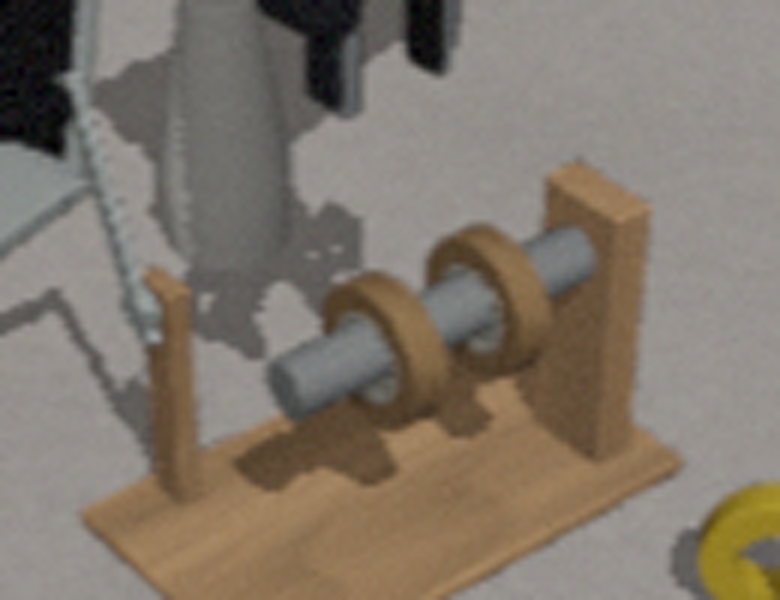

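Both wide rolls hang on the spindle. Next are the narrow rolls.

Request:
move_arm --pt "0.5 5.8 -0.27 -1 0" --pt "0.5 5.8 -0.27 0 0" --pt "0.5 5.8 -0.27 0 0" --pt "0.5 5.8 -0.27 0 0" --pt "0.5 5.8 -0.27 0 0" --pt "0.5 5.8 -0.27 0 0" --pt "0.5 5.6 -0.27 0 0" --pt "0.5 0 0 0 0" --pt "0.5 0 0 0 0"

```text
clock: 26.55
tcp_pos: [0.4821, 0.2211, 0.4243]
tool_rot: [0.662, 0.749, -0.001, -0.0]
wrist_force: [-0.3, -0.3, -0.6]
gripper_width: 0.0426
```

Run:
```python
from h import *
o=bot.observe(); im=bot.snapshot('wrist'); cv2.imwrite('pics/w16.png',im); np.save('w16.npy',o,allow_pickle=True)
print(o['clock'],o['tcp_pos'],o['wrist_force'],o['gripper_width'],R.from_quat(o['tool_rot']).as_matrix().round(3)[:2,:2])
Rm=R.from_quat(o['tool_rot']).as_matrix()
print('r2',Rm.T@(np.array([.478+.004,.2215,.324])-o['tcp_pos'])*100)
print(proj('wrist',[[.478,.2215,.14],[.4605,.364,.14]],o))
for d in bot.pinpoint('wrist','tray'): print(d['pixel'],d['conf'],atz('wrist',d['pixel'],0,o))
```

```text
26.55 [0.48208389 0.22105243 0.42427244] [-0.25361101 -0.31955941 -0.57733766] 0.042617645925814504 [[-0.123  0.992]
 [ 0.992  0.123]]
r2 [ 0.05535892  0.01524068 10.02718268]
[[276.43400518 205.74983596]
 [276.16818659  24.79518609]]
[354.5, 254.2] 0.93 [0.60201332 0.12246526 0.        ]
```

View pics/w16.png

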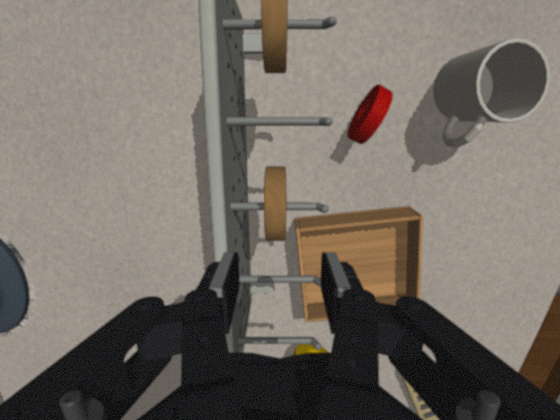

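Request:
move_arm --pt "0.5 0 0 4 0" --pt "0.5 0 0 4 0" --pt "0.5 0 0 2.0 0" --pt "0.5 0 0 0 0" --pt "0.35 0 -0.2 0 0" --pt "0.3 0 -0.2 0 0" --pt "0 0 0 0 0" --pt "0 0 0 0 0" --pt "0 0 0 0 0" --newtons 40

```text
clock: 27.78
tcp_pos: [0.4783, 0.2213, 0.3263]
tool_rot: [0.662, 0.749, 0.0, 0.001]
wrist_force: [-1.8, -0.0, 6.9]
gripper_width: 0.0166
```

Run:
```python
from h import *
o=bot.observe(); im=bot.snapshot('wrist'); cv2.imwrite('pics/w17.png',im)
print(o['clock'],o['tcp_pos'],o['wrist_force'],o['gripper_width'])
```

```text
27.775 [0.47825826 0.22131582 0.32634598] [-1.83732481 -0.03107257  6.8779163 ] 0.016626999120108694
```

View pics/w17.png

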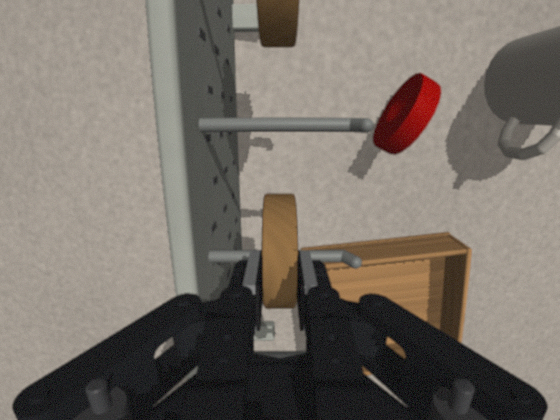

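Request:
move_arm --pt "0 0 0 -0.75 0" --pt "0 0 0 -0.5 0" --pt "0 0 0 0 0" --pt "0 0 2 0 0" --pt "0 0 2 0 0" --pt "0 0 2.5 0 0" --pt "0 0 0 -4 0" --pt "0 0 0 -3 0" --pt "0 0 0 0 0"

```text
clock: 28.95
tcp_pos: [0.543, 0.2296, 0.4098]
tool_rot: [0.662, 0.749, 0.002, 0.001]
wrist_force: [-0.6, -0.6, -1.2]
gripper_width: 0.0167
```

Run:
```python
from h import *
o=bot.observe(); im=bot.snapshot('wrist'); cv2.imwrite('pics/w18.png',im)
print(o['clock'],o['tcp_pos'],o['wrist_force'],o['gripper_width'])
Rm=R.from_quat(o['tool_rot']).as_matrix()
s=bot.snapshot('scene'); cv2.imwrite('pics/sc18.png',s)
for n in ('scene','side'):
  bot.snapshot(n)
  for d in bot.pinpoint(n,'tray'): print(n,d['pixel'],d['conf'],atz(n,d['pixel'],0))
for tgt in [(.640,.160),(.640,.085),(.56,.10)]: print(tgt,Rm.T@(np.array([*tgt,.24])-o['tcp_pos'])*100)
```

```text
28.95 [0.54296212 0.22955997 0.40981788] [-0.63488742 -0.55686815 -1.24826491] 0.016720456266765653
scene [323.0, 281.5] 0.81 [0.60474593 0.12517639 0.        ]
side [270.7, 271.0] 0.85 [0.60038092 0.11951666 0.        ]
side [231.8, 208.3] 0.29 [ 0.77161761 -0.1205001   0.        ]
(0.64, 0.16) [-8.1133751   8.70906723 17.00752231]
(0.64, 0.085) [-15.55710618   7.79218627  16.99349175]
(0.56, 0.1) [-13.09030019   0.03563992  16.96421659]
```

View pics/sc18.png

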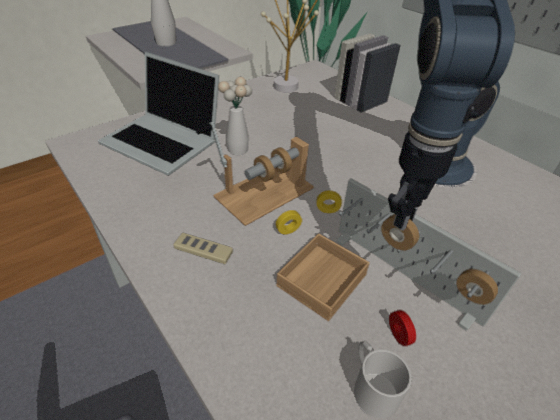

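View pics/w18.png

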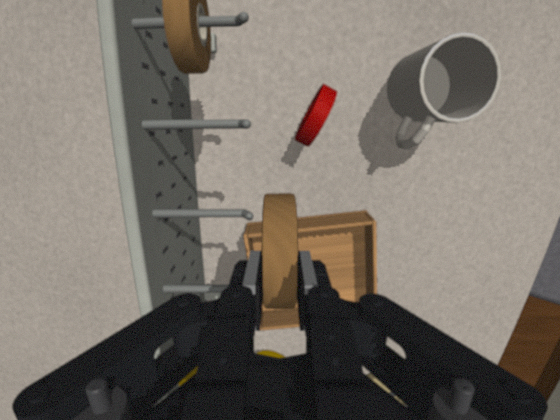

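Request:
move_arm --pt "0 -3.6 3.2 0 0" --pt "0 -3.6 3.2 0 0" --pt "0 -3.6 3.2 0 0" --pt "0 0 0 4 0" --pt "0 0 0 4 0" --pt "0 0 0 4 0" --pt "0 0 0 3 0" --pt "0 0 0 0 0"

```text
clock: 30.25
tcp_pos: [0.6501, 0.1328, 0.2544]
tool_rot: [0.662, 0.749, -0.003, -0.002]
wrist_force: [0.1, 0.2, -0.2]
gripper_width: 0.017
```

Run:
```python
from h import *
o=bot.observe(); im=bot.snapshot('wrist'); cv2.imwrite('pics/w19.png',im)
print(o['clock'],o['tcp_pos'],o['wrist_force'],o['gripper_width'])
s=bot.snapshot('scene'); crop(s,250,190,410,330,4,'pics/sc19.png')
```

```text
30.25 [0.6501218  0.13275105 0.25435021] [ 0.06250378  0.16216372 -0.21752384] 0.0169873299850808
```

View pics/sc19.png

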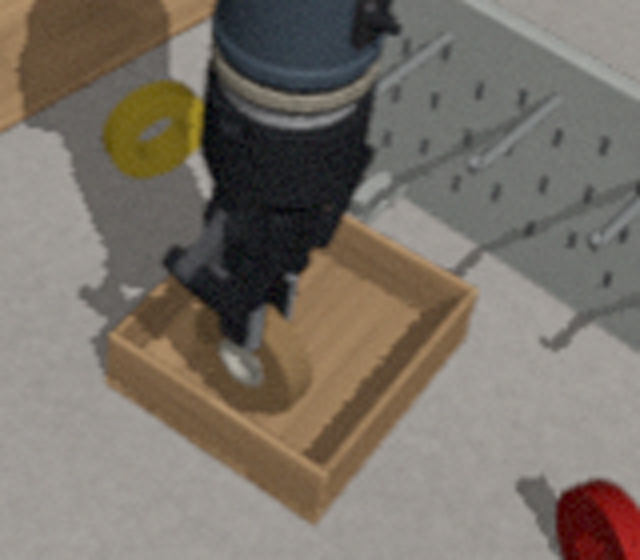

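View pics/w19.png

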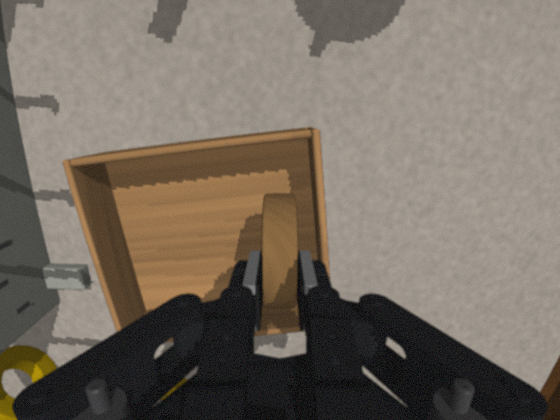

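Request:
move_arm --pt "0 0 0 1 0" --pt "0 0 0 0.7 0" --pt "0 0 0 0 0" --pt "0.1 0 0 0 0" --pt "0.25 0 0 0 0" --pt "0.4 0 0 0 0" --pt "0.4 0 0 -2 0" --pt "0.45 0 0 -5 0" --pt "0.5 0 0 -5 0" --pt "0.5 0 0 -5 0" --pt "0.5 0 0 -2 0" --pt "0.5 0 0 0 0"

```text
clock: 31.85
tcp_pos: [0.651, 0.1338, 0.4328]
tool_rot: [0.662, 0.749, 0.001, 0.001]
wrist_force: [-0.1, -0.2, -0.4]
gripper_width: 0.0426
```

Run:
```python
from h import *
o=bot.observe()
print(o['clock'],o['tcp_pos'],o['wrist_force'],o['gripper_width'])
s=bot.snapshot('scene'); crop(s,250,190,410,330,4,'pics/sc20.png')
Rm=R.from_quat(o['tool_rot']).as_matrix()
print('r4',Rm.T@(np.array([.4605+.004,.3645,.424])-o['tcp_pos'])*100)
```

```text
31.85 [0.65101134 0.13384923 0.43275539] [-0.13118536 -0.23293069 -0.35123013] 0.04257019081346307
r4 [ 25.17429389 -15.69096325   0.82325626]
```

View pics/sc20.png

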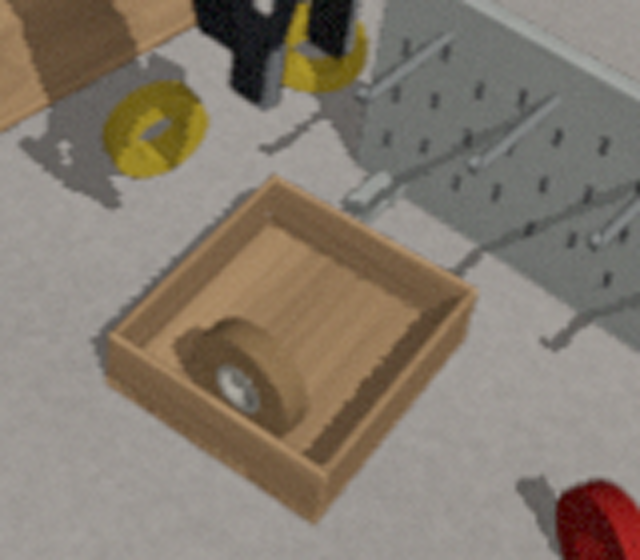

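Request:
move_arm --pt "0.5 5.0 -3.1 0 0" --pt "0.5 5.0 -3.1 0 0" --pt "0.5 5.0 -3.1 0 0" --pt "0.5 5.0 -3.1 0 0" --pt "0.5 5.0 -3.1 0 0" --pt "0.5 0 0 0.8 0" --pt "0.5 0 0 0 0"

```text
clock: 32.78
tcp_pos: [0.467, 0.3616, 0.4202]
tool_rot: [0.662, 0.749, -0.002, 0.0]
wrist_force: [-0.1, -0.3, 0.2]
gripper_width: 0.0426
```

Run:
```python
from h import *
o=bot.observe(); im=bot.snapshot('wrist'); cv2.imwrite('pics/w21.png',im)
print(o['clock'],o['tcp_pos'],o['wrist_force'],o['gripper_width'])
Rm=R.from_quat(o['tool_rot']).as_matrix()
print('r4',Rm.T@(np.array([.4605+.004,.3645,.324])-o['tcp_pos'])*100)
print(proj('wrist',[.4605,.3645,.14],o))
```

```text
32.775 [0.46699934 0.36162542 0.42019553] [-0.05754523 -0.26533772  0.16618102] 0.042640392145605756
r4 [ 0.346313   -0.18004989  9.61917616]
[[274.46566559 203.38403833]]
```

View pics/w21.png

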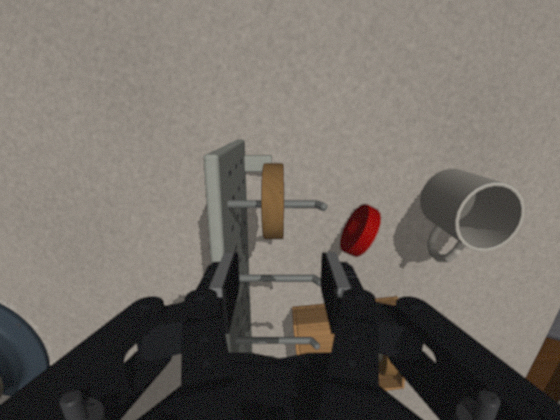

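Request:
move_arm --pt "0.5 0.3 -0.3 4 0" --pt "0.5 0 0 3.6 0" --pt "0.5 0 0 2.0 0" --pt "0.5 0 0 0 0" --pt "0.35 0 -0.2 0 0" --pt "0.3 0 -0.2 0 0" --pt "0 0 0 0 0" --pt "0 0 0 0 0" --pt "0 0 0 0 0" --newtons 40

```text
clock: 33.95
tcp_pos: [0.4592, 0.3652, 0.3279]
tool_rot: [0.662, 0.749, 0.001, 0.0]
wrist_force: [-2.0, -1.4, 6.8]
gripper_width: 0.0164
```

Run:
```python
from h import *
o=bot.observe(); im=bot.snapshot('wrist'); cv2.imwrite('pics/w22.png',im)
print(o['clock'],o['tcp_pos'],o['wrist_force'],o['gripper_width'])
```

```text
33.95 [0.45922343 0.3652107  0.32794034] [-2.00826421 -1.37241305  6.83694773] 0.016379690744472
```

View pics/w22.png

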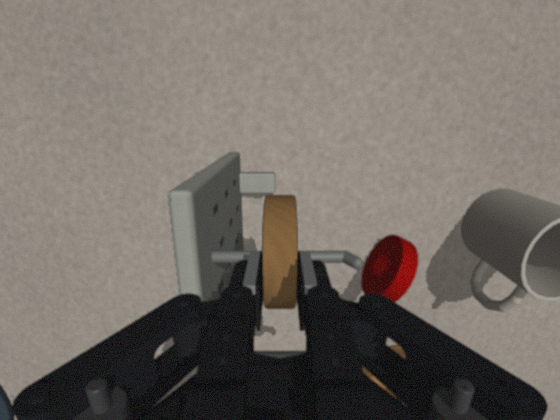

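Request:
move_arm --pt "0 0 0 -0.75 0" --pt "0 0 0 -0.5 0" --pt "0 0 0 0 0" --pt "0 0 2 0 0" --pt "0 0 2 0 0" --pt "0 0 2.5 0 0" --pt "0 0 0 -4 0" --pt "0 0 0 -3 0" --pt "0 0 0 0 0"

```text
clock: 35.12
tcp_pos: [0.524, 0.3734, 0.4115]
tool_rot: [0.662, 0.749, 0.002, 0.0]
wrist_force: [0.7, 0.9, -0.5]
gripper_width: 0.0169
```

Run:
```python
from h import *
o=bot.observe()
print(o['clock'],o['tcp_pos'],o['wrist_force'],o['gripper_width'])
Rm=R.from_quat(o['tool_rot']).as_matrix()
s=bot.snapshot('scene'); cv2.imwrite('pics/sc23.png',s)
for n in ('scene','side'):
  bot.snapshot(n)
  for d in bot.pinpoint(n,'tray'): print(n,d['pixel'],d['conf'],atz(n,d['pixel'],0))
for tgt in [(.607,.123)]: print(tgt,Rm.T@(np.array([*tgt,.255])-o['tcp_pos'])*100)
```

```text
35.125 [0.52400543 0.37338686 0.4114792 ] [ 0.69898688  0.9371155  -0.52115547] 0.016949856625827844
scene [316.4, 279.2] 0.91 [0.61248185 0.11145474 0.        ]
side [268.0, 272.0] 0.96 [0.60622513 0.12442236 0.        ]
(0.607, 0.123) [-25.904777     5.1150946   15.60296463]
```

View pics/sc23.png

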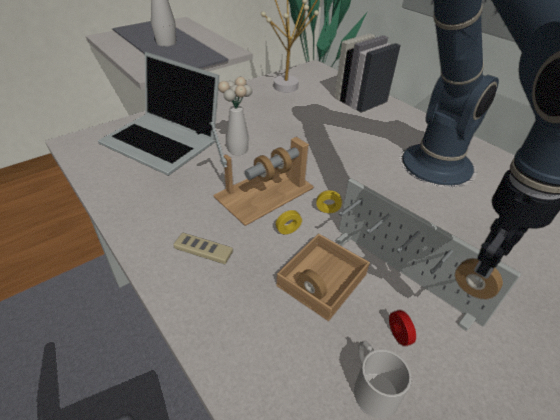

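Request:
move_arm --pt "0 -5.2 0.9 0 0" --pt "0 -5.2 0.9 0 0" --pt "0 -5.2 0.9 0 0" --pt "0 -5.2 0.9 0 0" --pt "0 -5.1 0.9 0 0" --pt "0 0 0 4 0" --pt "0 0 0 4 0" --pt "0 0 0 4 0" --pt "0 0 0 3 0" --pt "0 0 0 0 0"

```text
clock: 36.62
tcp_pos: [0.5991, 0.1204, 0.2561]
tool_rot: [0.662, 0.749, -0.003, -0.002]
wrist_force: [0.4, -0.5, -0.3]
gripper_width: 0.0167
```

Run:
```python
from h import *
o=bot.observe(); im=bot.snapshot('wrist'); cv2.imwrite('pics/w24.png',im)
print(o['clock'],o['tcp_pos'],o['wrist_force'],o['gripper_width'])
s=bot.snapshot('scene'); crop(s,250,190,410,330,4,'pics/sc24.png')
```

```text
36.625 [0.59913214 0.12043083 0.25607143] [ 0.3662834  -0.47074206 -0.29702997] 0.0166938382813215
```

View pics/sc24.png

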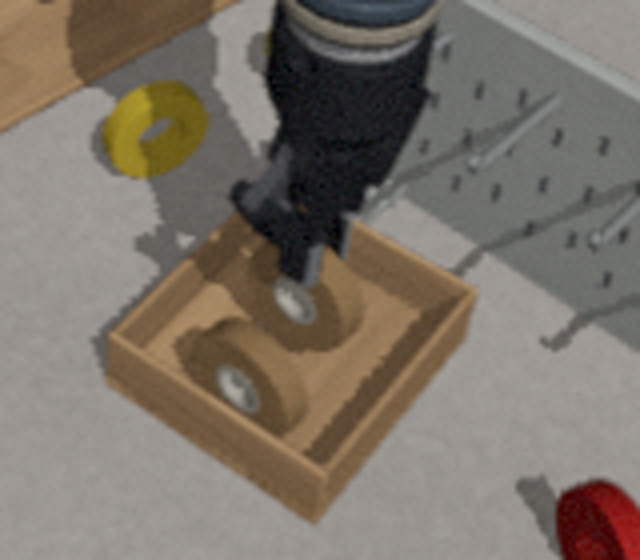

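View pics/w24.png

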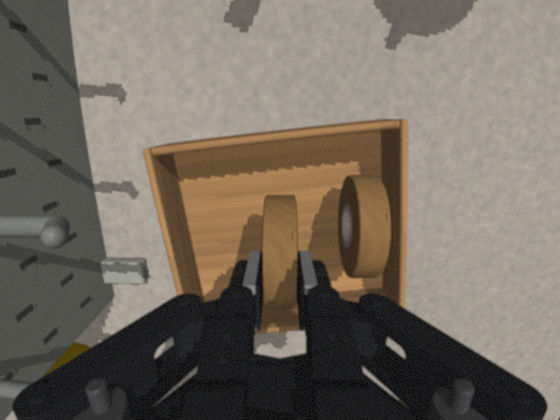

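Request:
move_arm --pt "0 0 0 1 0" --pt "0 0 0 0.7 0" --pt "0 0 0 0 0" --pt "0.1 0 0 0 0" --pt "0.2 0 0 0 0" --pt "0.28 0 0 0 0" --pt "0.28 0 0 -2 0" --pt "0.3 0 0 -5 0" --pt "0.5 0 0 -5 0" --pt "0.5 0 0 -5 0" --pt "0.5 0 0 -5 9.7" --pt "0.5 0 0 0 9.7" --pt "0.5 0 0 0 9.7" --pt "0.5 0 0 0 9.7" --pt "0.5 0 0 0 9.7" --pt "0.5 0 0 0 9.7" --pt "0.5 0 0 0 9.7" --pt "0.5 0 0 0 9.7" --pt "0.5 0 0 0 9.7" --pt "0.5 0 0 0 9.7"

```text
clock: 39.22
tcp_pos: [0.5998, 0.1217, 0.4639]
tool_rot: [1.0, -0.002, 0.001, -0.0]
wrist_force: [0.1, -0.7, -0.0]
gripper_width: 0.0429
```

Run:
```python
from h import *
o=bot.observe()
print(o['clock'],o['tcp_pos'],o['wrist_force'],o['gripper_width'],R.from_quat(o['tool_rot']).as_matrix().round(3)[:2,:2])
Rm=R.from_quat(o['tool_rot']).as_matrix()
s=bot.snapshot('scene'); cv2.imwrite('pics/sc25.png',s)
print(Rm.T@(np.array([.648,-.2967,.46])-o['tcp_pos'])*100)
```

```text
39.225 [0.59977067 0.12165274 0.463919  ] [ 0.10430446 -0.65418844 -0.03563324] 0.04293394666291127 [[ 1.    -0.004]
 [-0.004 -1.   ]]
[ 4.99373423 41.81546899  0.36552507]
```

View pics/sc25.png

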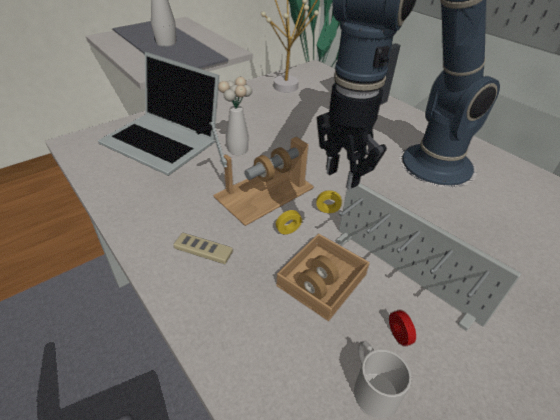

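Request:
move_arm --pt "0.5 0.7 5.9 0 0" --pt "0.5 0.7 5.9 0 0" --pt "0.5 0.7 5.9 0 0" --pt "0.5 0.7 5.9 0 0" --pt "0.5 0.7 5.9 0 0" --pt "0.5 0.7 5.9 0 0" --pt "0.5 0.7 5.9 0 -2.1" --pt "0.5 0 0 0 0" --pt "0.5 0 0 0 0" --newtons 20

```text
clock: 40.4
tcp_pos: [0.6494, -0.2912, 0.463]
tool_rot: [1.0, 0.019, 0.001, -0.001]
wrist_force: [0.5, 0.4, 0.3]
gripper_width: 0.0429
```

Run:
```python
from h import *
o=bot.observe(); im=bot.snapshot('wrist'); cv2.imwrite('pics/w26.png',im); np.save('w26.npy',o,allow_pickle=True)
print(o['clock'],o['tcp_pos'],o['wrist_force'],o['gripper_width'],R.from_quat(o['tool_rot']).as_matrix().round(3)[:2,:2])
for d in bot.pinpoint('wrist','keeper_handle'): print(d['pixel'],d['conf'],atz('wrist',d['pixel'],.207,o))
Rm=R.from_quat(o['tool_rot']).as_matrix()
print(Rm.T@(np.array([.648,-.2967,.3644])-o['tcp_pos'])*100)
```

```text
40.4 [ 0.64941501 -0.29121853  0.46297846] [0.4821359  0.42450443 0.3033112 ] 0.04290417359464705 [[ 0.999  0.039]
 [ 0.039 -0.999]]
[284.6, 221.4] 0.82 [ 0.64513013 -0.29487798  0.207     ]
[249.0, 192.1] 0.61 [ 0.66794954 -0.26632795  0.207     ]
[-0.17421513  0.55471373  9.85695439]
```

View pics/w26.png

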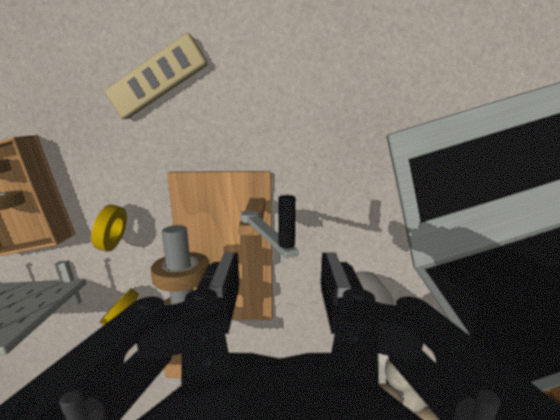

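Request:
move_arm --pt "0.5 -0.1 0.45 4 0" --pt "0.5 0 0 4 0" --pt "0.5 0 0 1.8 0" --pt "0.5 0 0 0 0" --pt "0.5 0 0 0 0" --newtons 20

```text
clock: 41.12
tcp_pos: [0.6493, -0.2959, 0.3664]
tool_rot: [1.0, 0.019, 0.002, 0.001]
wrist_force: [-0.0, -0.9, 0.0]
gripper_width: 0.0427
```

Run:
```python
from h import *
o=bot.observe(); im=bot.snapshot('wrist'); cv2.imwrite('pics/w27.png',im)
print(o['clock'],o['tcp_pos'],o['wrist_force'],o['gripper_width'])
```

```text
41.125 [ 0.6493405  -0.29593048  0.36637538] [-0.00900173 -0.88122404  0.04320034] 0.04269500863400643
```

View pics/w27.png

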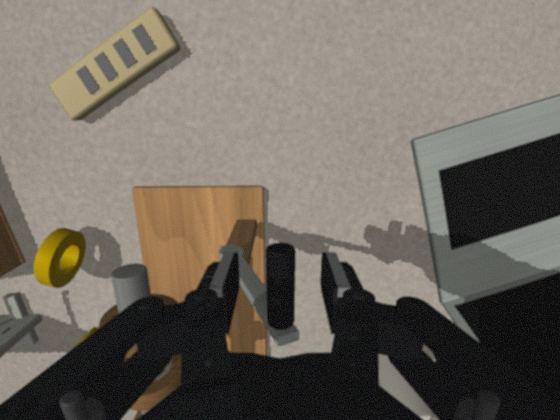

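Request:
move_arm --pt "0 0 0 0 0" --pt "0 0 0 0 0" --pt "0 0 0 0 0" --pt "0 0 -1.65 -0.45 0" --pt "0 0 -1.88 -0.25 0" --pt "0 0 -1.89 0.14 0" --pt "0 0 -1.83 0.51 0" --pt "0 0 -1.69 0.86 0" --pt "0 0 -1.49 1.18 0" --pt "0 0 -1.22 1.45 0" --pt "0 0 -0.91 1.66 0" --pt "0 0 -0.56 1.81 0" --pt "0 0 -0.19 1.89 0" --pt "0 0 0 0.3 0" --pt "0 0 0 0 0" --newtons 20

```text
clock: 43.05
tcp_pos: [0.6437, -0.1632, 0.2738]
tool_rot: [1.0, 0.018, -0.0, -0.0]
wrist_force: [-2.8, -0.4, 10.0]
gripper_width: 0.0129
```

Run:
```python
from h import *
o=bot.observe(); im=bot.snapshot('wrist'); cv2.imwrite('pics/w28.png',im)
print(o['clock'],o['tcp_pos'],o['wrist_force'],o['gripper_width'])
s=bot.snapshot('scene'); crop(s,200,110,330,210,6,'pics/sc28.png')
```

```text
43.05 [ 0.64373483 -0.16316049  0.27377231] [-2.75532206 -0.35157748  9.95270846] 0.012868741830154242
```

View pics/sc28.png

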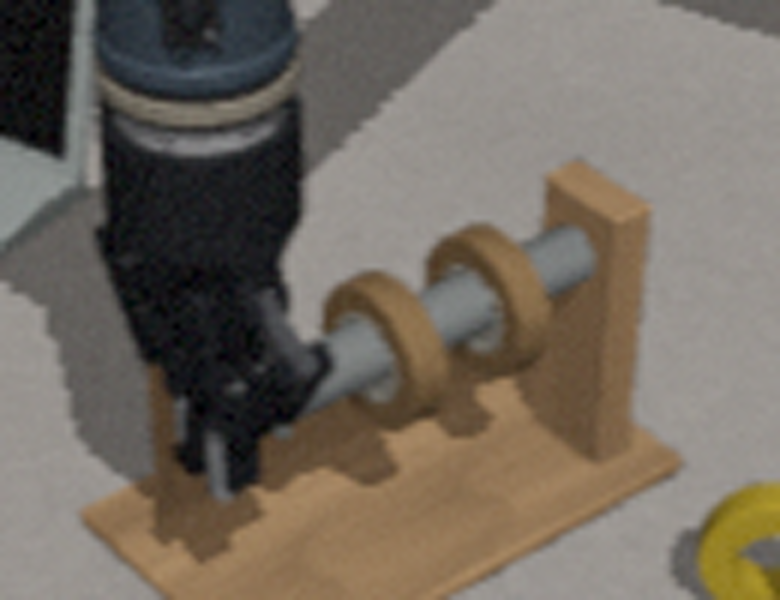

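Request:
move_arm --pt "0 0 0 0 0" --pt "0.5 0 0 0 0" --pt "0.5 0 0 0 0" --pt "0.5 0 0 -2 0" --pt "0.5 0 0 -5 0" --pt "0.5 0 0 -6 0" --pt "0.5 0 0 -5 0" --pt "0.5 -6 0 0 0" --pt "0.5 -6 0 0 0" --pt "0.5 -5 0 0 0" --pt "0.5 0 0 0 0" --pt "0.5 0 0 0 0"

```text
clock: 44.65
tcp_pos: [0.4743, -0.1694, 0.4545]
tool_rot: [1.0, 0.019, 0.001, 0.0]
wrist_force: [0.9, -0.2, 0.2]
gripper_width: 0.0427
```

Run:
```python
from h import *
o=bot.observe(); im=bot.snapshot('wrist'); cv2.imwrite('pics/w29.png',im)
print(o['clock'],o['tcp_pos'],o['wrist_force'],o['gripper_width'])
s=bot.snapshot('scene'); cv2.imwrite('pics/sc29f.png',s); crop(s,200,110,330,210,6,'pics/sc29.png')
s=bot.snapshot('side'); crop(s,200,120,380,270,4.4,'pics/si29.png')
a=ray
print(tri([("scene",(237.4,182.4)),("side",(277.4,172))]))
for n in ('scene','side'): print(n,proj(n,[.6427,-.164,.12]))
for d in bot.pinpoint('wrist','keeper_handle'): print(d['pixel'],d['conf'],atz('wrist',d['pixel'],.12,o))
```

```text
44.65 [ 0.47427648 -0.16943321  0.45451741] [ 0.91320592 -0.19748552  0.22560413] 0.04265456915377567
(array([ 0.64104278, -0.16154187,  0.12048795]), [np.float64(0.0012322896228352444), np.float64(0.0012322896228351306)])
scene [[236.27443112 181.79191517]]
side [[276.80340533 172.04694377]]
[275.4, 15.7] 0.97 [ 0.64027131 -0.15951136  0.12      ]
```

View pics/sc29.png

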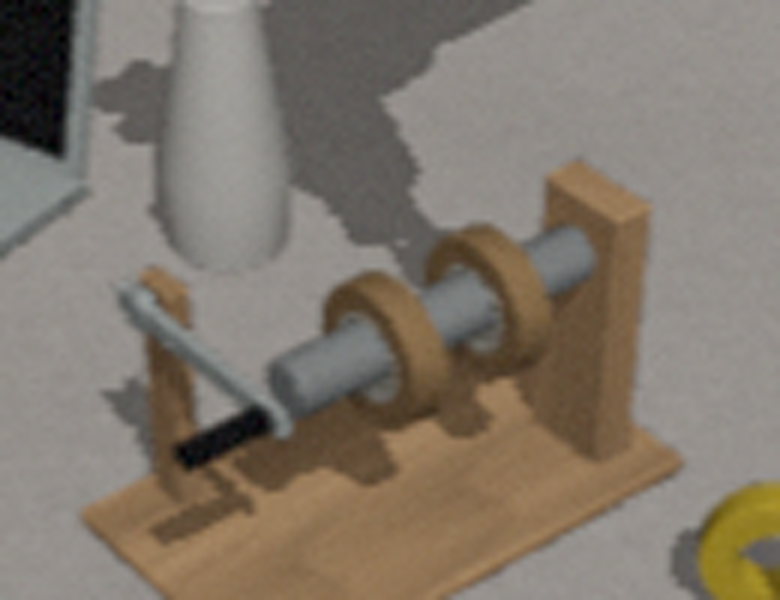

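View pics/si29.png

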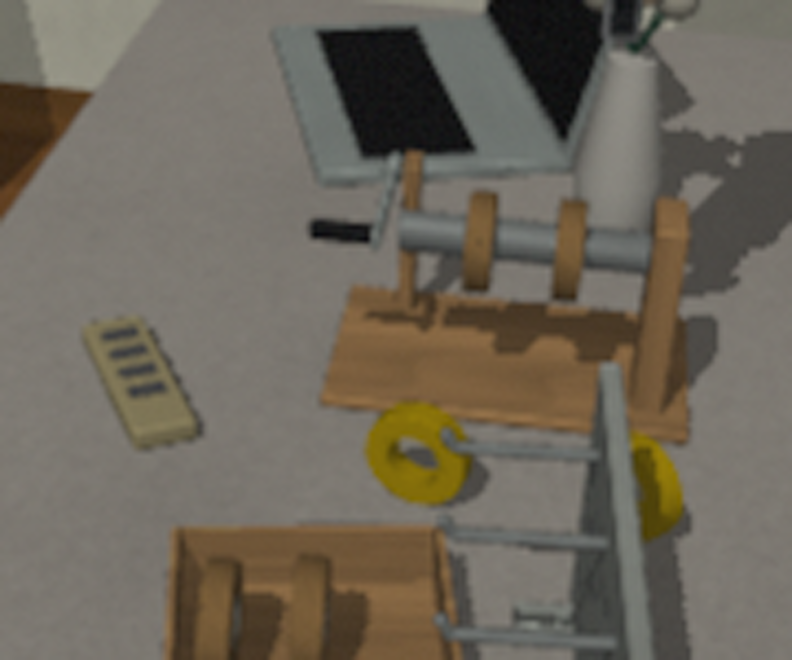

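View pics/sc29f.png

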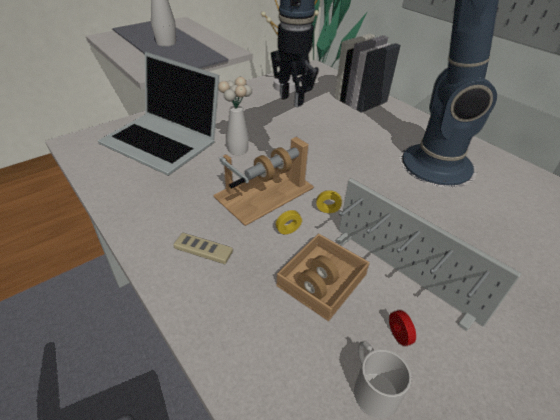

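View pics/w29.png

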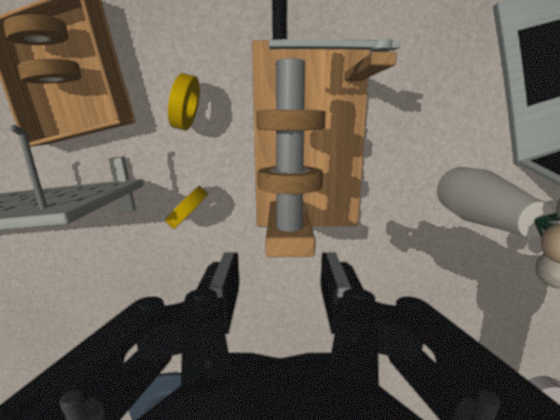

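Run:
```python
from station import bot
print(bot.job_done(), bot.observe()['clock'])
```

```text
the job is handed in; nothing more can be done
the job is handed in; nothing more can be done
```

The job is done and handed in at about 45 s on the clock. Four rolls were on the pegboard, two wide and two narrow.

- **Keeper:** I flipped it open to about 1.98 rad first. It was closed again only after both wide rolls were on the spindle.
- **Wide rolls:** both hang on the spindle, about 52 and 111 mm from its root.
- **Narrow rolls:** both stand upright in the wooden tray.

**Last checks:**
- The final pictures show all five pegs empty.
- The keeper lies across the tip. Its handle is within a pixel of where it started in both fixed cameras, and it pressed back with about 10 N at the closed stop.
- The mug, vase, remote, tray and the yellow and red look-alikes look unmoved. I compared these by eye and did not measure them.
- The gripper was clear of everything at the end.

No check failed. One tray reading was about 1 cm off the others, but the tray's corners had not moved in the picture, so I took it as noise.

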